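Pour casting alloy onto the spring scale in the dental lab

TASK

Pick up the green scoop by its upright grip post and pour its steel alloy pellets into the pan of the spring scale until the pan sinks all the way onto its stop. Then stand the green scoop upright on the bench again and let go, leaving the white scoop where it is.

Things in the scene. Friction and masses are not known exactly. Their poses are not given: they have to be found in the camera images.
- green_scoop: Green weighing scoop, 80 g, tray 58 mm wide, walls 30 high. Origin: underside, under the tray, on the centre line; x to the open mouth, z up. Floor level (3 up) from x -42 to +15 mm, then a ramp to the mouth edge at x +56, 12 up. Grip post at x -70: 22 (x) by 14 (y, pinch here) by 64 high; 14 mm gap to the tray. Holds 6 steel pellets 13 mm wide, 14 high, 16 g; they pour at 45-55 deg mouth-down.
- white_scoop: The same scoop in white plastic, holding three small tan ceramic ingots; origin and axes as for the green one. A bystander, not to be used.
- pan_mouth (a point): Centre of the mouth of the scale's round steel pan, level with the rim and moving with it. Rim 132 mm across, 90 mm above the bench when up; pan 40 mm deep, 90 mm across at the bottom, open above. Own x points to the scale's upright: red carriage and hanging spring between two rods, 110 mm from the pan's centre, 74 mm wide, crossbar top 168 mm above the bench.
- pan (a joint): How far the spring-hung pan has sunk, in m: 0 = empty, up; 0.020 = on its hard stop. Four of the six pellets are enough to bring it fully down; three are not.
Mind the look-alikes: they are no part of the job. Several things look just like the green_scoop: the one meant starts nearest to the robot's base.

How it is judged:
On the way:
1. the pan sinks onto its stop while the green scoop is tipped over it (value of joint pan above 0.0175 m and angle between green_scoop's own z axis and vertical above 0.4 rad and height (world z) of green_scoop above 0.06 m and horizontal distance between green_scoop and pan_mouth below 0.2 m), for 0.1 s.
At the end, for the whole second after the job is handed in: The pan rests on its stop (sunk at least 17.5 of 20 mm) with the pellets in it, and the green scoop stands on the bench, upright within 10 degrees, at rest and released; the white scoop is within 30 mm of where it was (value of joint pan above 0.0175 m and height (world z) of green_scoop below 0.01 m and angle between green_scoop's own z axis and vertical below 0.17 rad and linear speed of green_scoop below 0.03 m/s); the robot touches nothing.
It fails at once if the white scoop is moved by more than 30 mm (distance of white_scoop from where it was at the start of the episode above 0.03 m).
It also fails if it takes over 54 s, if anything falls off the work surface, if the arm or the gripper's body presses on something with over 40 N, if the wrist force passes 120 N, or if a joint passes its speed limit or range.

ROBOT

A 6-joint arm with a two-finger parallel gripper is mounted at the origin on the work surface. World frame = base frame: x ahead of the robot, y to its left, z up, the work surface at z = 0. Lengths are in m, angles in rad, forces in N, time in s.
With the tool pointing down it reaches from about 0.3 to 0.875 m from the base axis. Payload 6.4 kg.
Tool frame: the origin (TCP) lies midway between the tips of the shut fingers; the grasp point (between the pads) lies 19 mm behind it; z points along the fingers, y is the direction in which the jaws open and shut (so a half turn about z gives the same grasp; the last joint's range is limited). The gripper opens to 85 mm and grips with 20 to 120 N. Pads are 22 mm wide; open, the fingers measure 114 mm over their backs; the gripper's body (76 mm by 85 mm) begins 54 mm behind the grasp point. The pads swing forward as they close: fully open they stand 13 mm farther back than shut.
Start: joints at [-1.32, 0.181, 1.607, -0, 1.354, -0.206], TCP at [0.254, -0.516, 0.231] pointing down, gripper open.
Joint ranges: [-2.99, 2.99], [-0.89, 2.07], [0.3, 2.58], [-1.14, 4.28], [0, 2.63], [-3.12, 3.12]. Speed limits (rad/s): [2.57, 2.57, 3.01, 3.14, 3.14, 3.14].

INTERFACE

Orientations are given as a unit quaternion [w, x, y, z].
In Python, from bench import get_obs, camera, hand_in gives the robot as it stands.
- The arm moves only by the tool drive_tool, never from a script. Its argument "deltas" is a list of rows, each a list of 2 entries, a list of its own where there are three numbers: the shift along the world's x, y, z in m, then the turn about the world's z in rad. A call has 1 to 10 rows; each row shifts and turns the pose as measured when the row begins; what a row does not reach is not made up. A row lasts 1/10 s, in which the tool goes at most 50 mm and 8.59 degrees, less where a joint would pass 70% of its speed; a pose out of reach is approached as far as the arm can. A call is refused whole if a number of a shift passes 0.05 or a number of a turn 0.15, either way. A call with a gripper value outside its range is refused whole. "gripper" is the opening, from 0 (shut) to 1 (fully open), set as the call begins (left out, the last holds). The fingers move at their own pace and stop on an object; the grip force is fixed at half the most. Time passes only in rows, so rows that do not move let the fingers close. It gives the time, the measured TCP pose, the force and the opening at its end, in the units of the state.
- get_obs(): the state, without advancing time (a new reading comes with each control period).
- camera(name): name is "side" or "top"; returns a dict with "frame" (400x640x3 uint8, red, green, blue), "fx", "fy", "cx", "cy" (pixels), "k1" (the pictures are not rectified: a ray, as slopes to the right and down, at radius r is drawn at 1 + k1 r^2 times it, then the intrinsics apply), "eye" and "attitude" of the camera in the world. Camera axes: x right, y down, z forward; pixel columns grow to the right and rows downward; lengths in m; the calibration is good to about 2 mm. A picture is of the moment at which its call begins. There is no depth.
- hand_in(): hands the job in, once; it reports no verdict.
The state is a dict: "time_s": time; "q": joint angles; "dq": joint speeds; "joint_efforts": joint torques, N m; "eef_pos": TCP position; "eef_rot": TCP orientation; "wrist_force": force on the tool from outside, world axes, zero at the start; "torque": the same for the moment, N m; "opening": opening from 0.0 (shut) to 1.0 (fully open).
Only numpy, scipy, OpenCV 4.12 (cv2) and the standard library are available. Lean on these libraries where they do the work, as an engineer would, in place of code of your own. Each camera call takes 0.05 s, during which the arm holds its last target.

## Working session

There is one attempt and no reset: what is moved stays moved. The work goes in short steps, Python scripts to look and compute and a tool call to move; the robot and the scene stay as the last step left them, time stands still between calls to the robot, and variables do not carry over. Pictures are saved under pics/ and viewed, and the job is handed in when it is done.

Besides the shell and the picture viewer there is one more tool, called after ">>>" as name(argument=value, ...), one argument or row to a line, values as JSON. drive_tool: Moves the arm, as the interface text tells. Its arguments: {"type":"object","properties":{"deltas":{"type":"array","items":{"type":"array"}},"gripper":{"type":"number"}},"required":["deltas"]}

```bash
ls; mkdir -p pics
cat > h.py <<'E'
import numpy as np, cv2
from scipy.spatial.transform import Rotation as R
from bench import get_obs, camera, hand_in
def Rm(att):
    a=np.array(att,float)
    if a.size==4: return R.from_quat([a[1],a[2],a[3],a[0]]).as_matrix()
    return a.reshape(3,3)
def ray(c,u,v):
    K=np.array([[c['fx'],0,c['cx']],[0,c['fy'],c['cy']],[0,0,1]])
    p=cv2.undistortPoints(np.array([[[u,v]]],float),K,np.array([c['k1'],0,0,0,0.]))[0,0]
    d=Rm(c['attitude'])@np.array([p[0],p[1],1]); return np.array(c['eye']),d
def onplane(c,u,v,z):
    e,d=ray(c,u,v); return e+d*(z-e[2])/d[2]
def proj(c,P):
    p=Rm(c['attitude']).T@(np.array(P)-np.array(c['eye'])); x,y=p[0]/p[2],p[1]/p[2]
    s=1+c['k1']*(x*x+y*y); return c['fx']*x*s+c['cx'],c['fy']*y*s+c['cy']
def save(c,n): cv2.imwrite('pics/'+n+'.png',c['frame'][:,:,::-1])
E
python3 - <<'E'
from h import *
o=get_obs(); print(o)
for n in('side','top'):
    c=camera(n); save(c,n+'0'); print(n,{k:v for k,v in c.items() if k!='frame'})
E
```

```text
pics
{'time_s': 0.0, 'q': array([-1.32028465e+00,  1.81553274e-01,  1.60796548e+00,  5.47424966e-05,
        1.35379679e+00, -2.06320362e-01]), 'dq': array([-0.00036679,  0.00029602,  0.00102587,  0.00032169, -0.00045782,
       -0.00112015]), 'joint_efforts': array([-8.50841916e-04, -4.44869006e+01, -3.51337552e+01, -3.89834213e-04,
        9.13171767e-03,  2.68757091e-06]), 'eef_pos': array([ 0.25352384, -0.51550375,  0.23039782]), 'eef_rot': array([-8.61822252e-04,  9.74027264e-01,  2.26429121e-01,  7.68514496e-06]), 'wrist_force': array([0.63803074, 0.75584047, 0.25959294]), 'torque': array([ 0.02858549,  0.02451041, -0.01904491]), 'opening': 1.0040111884555258}
side {'fx': 490.5575654564121, 'fy': 490.5575654564121, 'cx': 316.9322096914096, 'cy': 201.2815998441606, 'k1': 0.03630964733489004, 'eye': array([0.26607242, 0.97869465, 0.7113622 ]), 'attitude': array([ 0.06266438, -0.13283813,  0.88035095, -0.45100932])}
top {'fx': 504.9023657379844, 'fy': 504.9023657379844, 'cx': 324.7079427501244, 'cy': 204.17242211601652, 'k1': -0.08933955911011233, 'eye': array([0.42792479, 0.15110863, 1.19625611]), 'attitude': array([ 0.02202664, -0.70060062,  0.71211382, -0.03959188])}
```

View pics/side0.png

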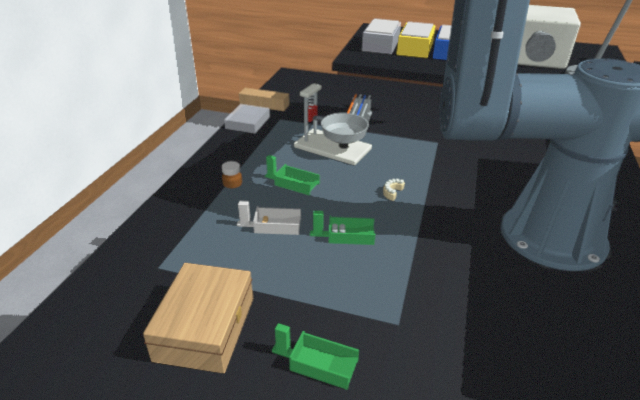

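View pics/top0.png

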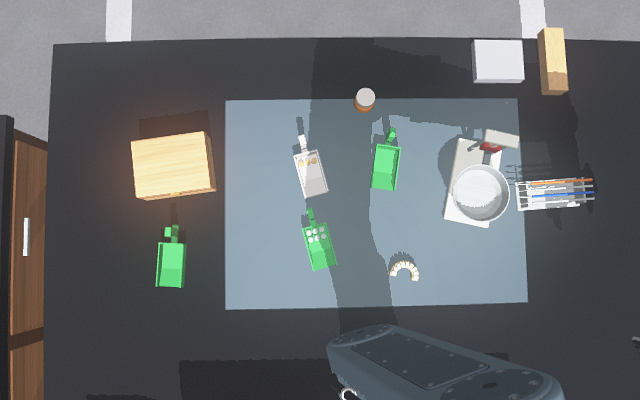

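Run:
```python
from h import *
c=camera('top'); s=camera('side')
f=c['frame'].astype(int); 
for n,cc in(('top',c),('side',s)):
    f=cc['frame'].astype(int)
    m=((f[:,:,1]>f[:,:,0]+40)&(f[:,:,1]>f[:,:,2]+40)).astype(np.uint8)
    k,l,st,ce=cv2.connectedComponentsWithStats(m)
    for i in range(1,k):
        if st[i,4]>50:
            p=onplane(cc,*ce[i],0.015); print(n,st[i],ce[i].round(1),p.round(3),np.hypot(p[0],p[1]).round(3))
im=c['frame'][190:290,270:370,::-1]; cv2.imwrite('pics/cropA.png',cv2.resize(im,None,fx=6,fy=6,interpolation=cv2.INTER_CUBIC))
im=c['frame'][110:250,430:600,::-1]; cv2.imwrite('pics/cropS.png',cv2.resize(im,None,fx=4.5,fy=4.2,interpolation=cv2.INTER_CUBIC))
im=s['frame'][180:260,230:390,::-1]; cv2.imwrite('pics/cropAs.png',cv2.resize(im,None,fx=5,fy=5,interpolation=cv2.INTER_CUBIC))
```

```text
top [ 371  128   30   63 1166] [385.6 164.4] [ 0.624 -0.026  0.015] 0.624
top [ 302  208   35   63 1013] [318.7 245.4] [0.435 0.137 0.015] 0.455
top [ 155  227   31   61 1281] [170.3 261.7] [0.402 0.483 0.015] 0.629
side [ 266  156   53   38 1033] [291.6 176.8] [ 0.634 -0.03   0.015] 0.635
side [ 310  211   65   33 1264] [345.4 229.6] [0.447 0.138 0.015] 0.468
side [ 272  323   87   66 3008] [317.3 356.6] [0.41  0.48  0.015] 0.631
```

View pics/cropA.png

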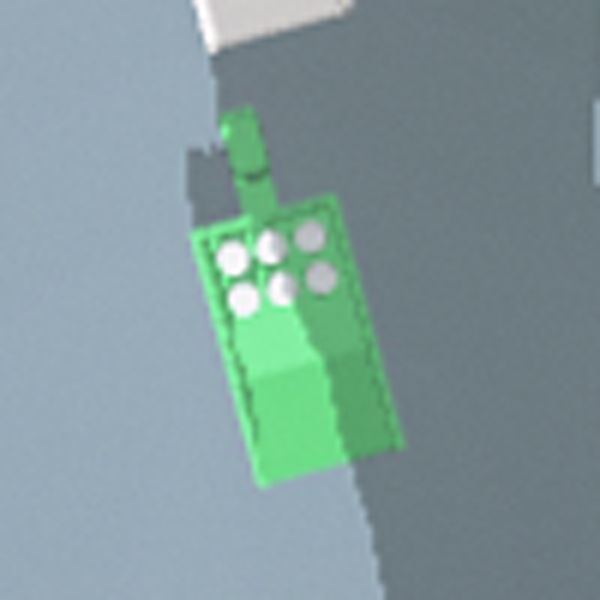

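View pics/cropS.png

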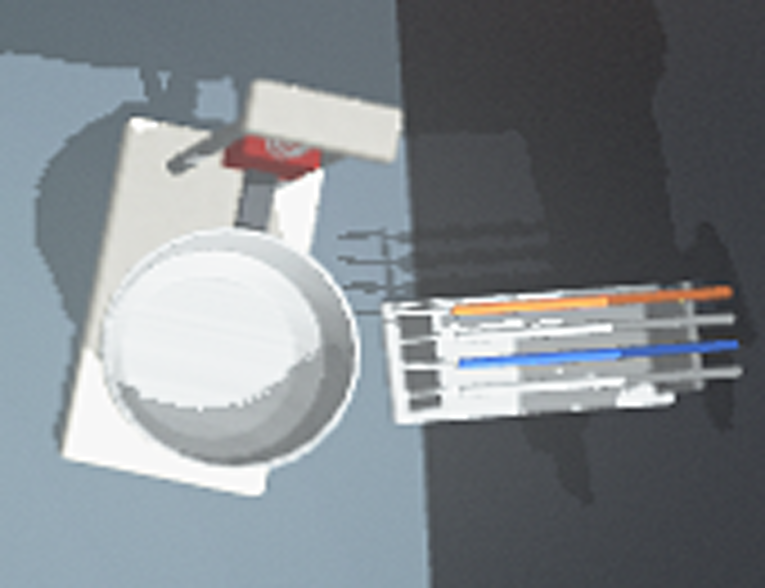

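View pics/cropAs.png

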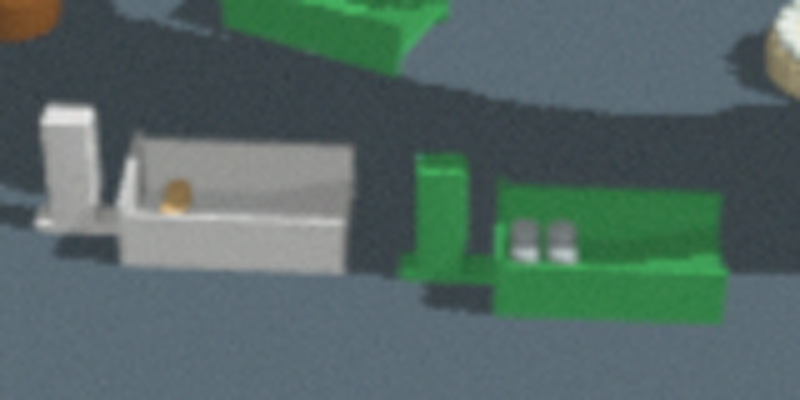

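Run:
```python
from h import *
c=camera('top'); s=camera('side')
P=[onplane(c,270+a/6,190+b/6,0.03) for a,b in((262,487),(403,447),(192,232),(335,195))]
post=onplane(c,270+245/6,190+142/6,0.064)
P=np.array(P); print(P.round(4)); print('w',np.linalg.norm(P[0]-P[1]),np.linalg.norm(P[2]-P[3]))
m=(P[0]+P[1])/2; b=(P[2]+P[3])/2; d=m-b; print('mouth',m,'back',b,'len',np.linalg.norm(d),'yaw',np.arctan2(d[1],d[0])); print('post',post)
d2=m-post; print('yaw post-mouth',np.arctan2(d2[1],d2[0]),np.linalg.norm(d2[:2]))
# side: post top
p2=onplane(s,230+442/5,180+160/5,0.064); print('post side',p2)
# pan
pc=onplane(c,430+231/4.5,110+347/4.2,0.09); print('pan',pc)
e=[onplane(c,430+a/4.5,110+b/4.2,0.09) for a,b in((105,345),(358,350),(230,228),(232,467))]; print(np.array(e).round(3))
cb=[onplane(c,430+a/4.5,110+b/4.2,0.168) for a,b in((257,80),(402,110),(388,162),(242,130))]; cb=np.array(cb);print(cb.round(3),cb.mean(0))
im=s['frame'][75:170,280:390,::-1]; cv2.imwrite('pics/cropSs.png',cv2.resize(im,None,fx=6,fy=6,interpolation=cv2.INTER_CUBIC))
```

```text
[[0.3757 0.1492 0.03  ]
 [0.3899 0.095  0.03  ]
 [0.4737 0.1746 0.03  ]
 [0.4871 0.1194 0.03  ]]
w 0.056107578520181035 0.05686059834688031
mouth [0.38281278 0.12211056 0.03      ] back [0.48036942 0.14698757 0.03      ] len 0.10067851237879752 yaw -2.891913038725578
post [0.50572847 0.15364018 0.064     ]
yaw post-mouth -2.8904924197684756 0.1268951688946556
post side [0.50592145 0.15622524 0.064     ]
pan [ 0.54503231 -0.22877003  0.09      ]
[[ 0.547 -0.165  0.09 ]
 [ 0.543 -0.294  0.09 ]
 [ 0.609 -0.231  0.09 ]
 [ 0.481 -0.226  0.09 ]]
[[ 0.672 -0.221  0.168]
 [ 0.656 -0.291  0.168]
 [ 0.629 -0.282  0.168]
 [ 0.646 -0.213  0.168]] [ 0.65084878 -0.25181416  0.168     ]
```

View pics/cropSs.png

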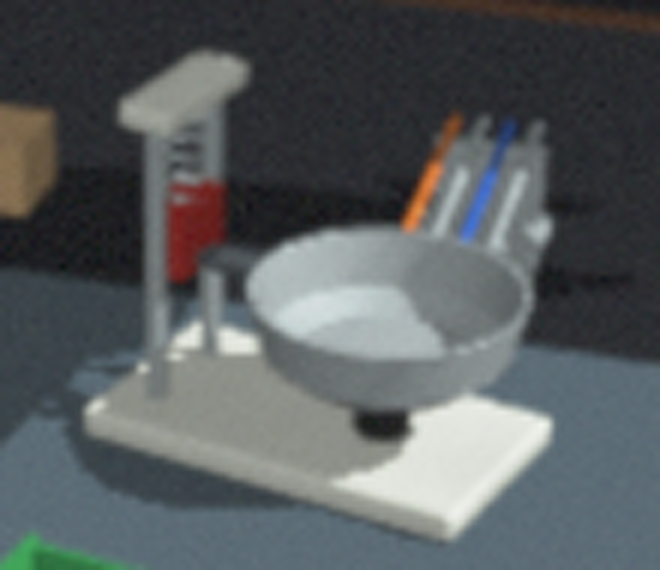

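Top view: three green scoops at (319,245), (386,164) and (170,262), at about 0.455, 0.624 and 0.63 m from the base. The one at (319,245) is nearest. The enlarged crop shows it holding six pellets, with its post toward (311,214) and its mouth toward the robot. The scale pan is at (481,193), with its upright behind it. Next I move over the post.

>>> drive_tool(
  deltas=[
    [[0.015,0.041,0],-0.02],
    [[0.015,0.041,0],-0.02],
    [[0.015,0.041,0],-0.02],
    [[0.015,0.041,0],-0.02],
    [[0.015,0.041,0],-0.02],
    [[0.015,0.041,0],-0.02],
    [[0.015,0.041,0],-0.02],
    [[0.015,0.041,0],-0.02],
    [[0.015,0.041,0],-0.02],
    [[0.015,0.041,0],-0.02],
  ],
  gripper=1.0,
)

```text
time_s: 1.3
eef_pos: [0.4038, -0.0955, 0.2308]
eef_rot: [0.001, 0.993, 0.118, 0.001]
wrist_force: [1.5, 0.2, -0.4]
opening: 0.998
```

>>> drive_tool(
  deltas=[
    [[0.0148,0.036,0],0.002],
    [[0.0148,0.036,0],0.002],
    [[0.0148,0.036,0],0.002],
    [[0.0148,0.036,0],0.002],
    [[0.0148,0.036,0],0.002],
    [[0.0148,0.036,0],0.002],
    [[0.01,0.03,-0.02],0.002],
    [[0,0,-0.03],0],
    [[0,0,0],0],
  ],
)

```text
time_s: 2.2
eef_pos: [0.5067, 0.1683, 0.1821]
eef_rot: [0.002, 0.992, 0.129, 0.006]
wrist_force: [-0.9, -0.2, -0.1]
opening: 0.998
```

Run:
```python
from h import *
o=get_obs(); print(o['eef_pos'],o['eef_rot'],R.from_quat(np.r_[o['eef_rot'][1:],o['eef_rot'][0]]).as_matrix().round(3))
c=camera('top'); s=camera('side')
im=c['frame'][150:310,230:410,::-1]; im2=s['frame'][130:270,220:400,::-1]
a=cv2.resize(im,(720,600) if 0 else (400,360)); b=cv2.resize(im2,(400,360)); cv2.imwrite('pics/g1.png',np.hstack([a,b]))
```

```text
[0.5066896  0.16825448 0.18207273] [0.0017748  0.99156552 0.12947629 0.00552724] [[ 0.966  0.257  0.011]
 [ 0.257 -0.966 -0.002]
 [ 0.011  0.005 -1.   ]]
```

View pics/g1.png

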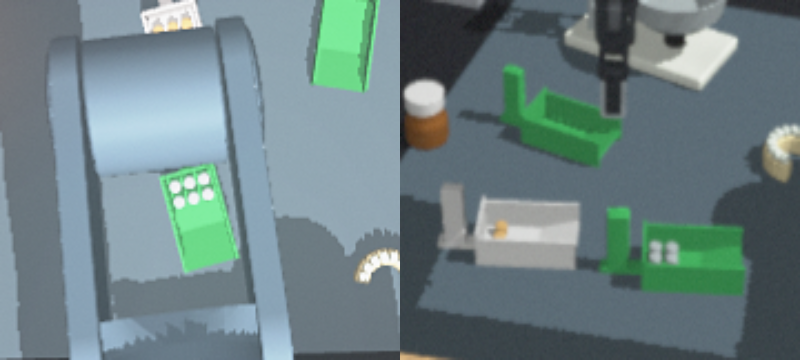

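Run:
```python
from h import *
c=camera('top')
for u,v in ((305.5,198),(328,191)): 
  for z in (.012,.03): print(onplane(c,u,v,z).round(3))
```

```text
[0.546 0.166 0.012]
[0.545 0.166 0.03 ]
[0.562 0.112 0.012]
[0.56  0.113 0.03 ]
```

>>> drive_tool(
  deltas=[
    [[0,-0.012,-0.02],-0.008],
    [[0,-0.002,-0.03],0],
    [[0,0,-0.03],0],
    [[0,0,0],0],
  ],
)

```text
time_s: 2.75
eef_pos: [0.5158, 0.1501, 0.1146]
eef_rot: [0.003, 0.992, 0.122, 0.018]
wrist_force: [-1.2, 0.8, -0.1]
opening: 1.003
```

>>> drive_tool(
  deltas=[
    [[-0.005,0.002,-0.01],0.005],
    [[-0.005,0.001,-0.01],0.005],
    [[0,0,-0.01],0],
    [[0,0,-0.01],0],
    [[0,0,-0.01],0],
    [[0,0,0],0],
  ],
)

```text
time_s: 3.35
eef_pos: [0.5095, 0.1527, 0.068]
eef_rot: [0.003, 0.992, 0.126, 0.023]
wrist_force: [-0.4, 0.3, 0.2]
opening: 0.999
```

>>> drive_tool(
  deltas=[
    [[-0.002,0.001,-0.008],0],
    [[-0.002,0,-0.008],0],
    [[-0.001,0,-0.008],0],
    [[0,0,-0.008],0],
    [[0,0,-0.008],0],
    [[0,0,0],0],
  ],
)

```text
time_s: 3.95
eef_pos: [0.504, 0.154, 0.0242]
eef_rot: [0.003, 0.992, 0.127, 0.023]
wrist_force: [-0.4, -0.1, -0.7]
opening: 1.004
```

Run:
```python
from h import *
o=get_obs(); print(o['eef_pos'],R.from_quat(np.r_[o['eef_rot'][1:],o['eef_rot'][0]]).as_matrix().round(3))
s=camera('side')
im2=s['frame'][130:270,220:400,::-1]
cv2.imwrite('pics/g2.png',cv2.resize(im2,(720,560)))
```

```text
[0.50398612 0.15395587 0.02421382] [[ 0.967  0.251  0.046]
 [ 0.251 -0.968  0.   ]
 [ 0.044  0.011 -0.999]]
```

View pics/g2.png

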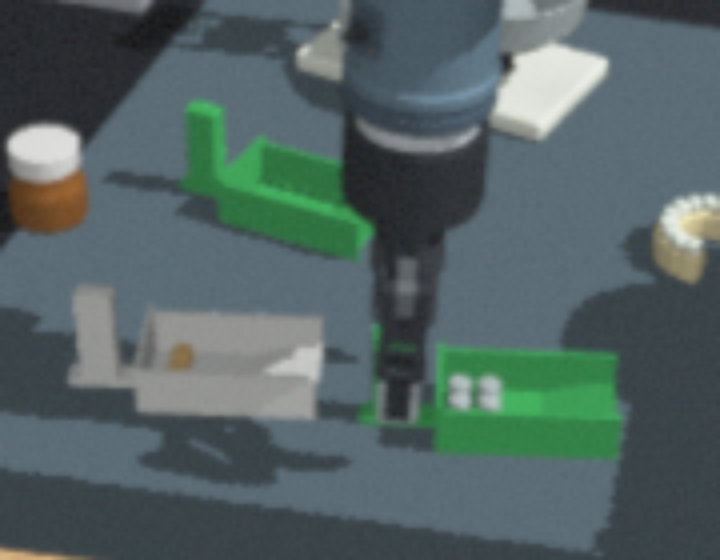

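>>> drive_tool(
  deltas=[
    [[0.002,0,0],0],
    [[0,0,0],0],
    [[0,0,0],0],
    [[0,0,0],0],
    [[0,0,0],0],
    [[0,0,0],0],
    [[0,0,0],0],
    [[0,0,0],0],
  ],
  gripper=0.0,
)

```text
time_s: 4.8
eef_pos: [0.5082, 0.1543, 0.0264]
eef_rot: [0.003, 0.992, 0.126, 0.025]
wrist_force: [-0.4, 0.0, -0.6]
opening: 0.153
```

Gripped (opening 0.153, about 13 mm). Lifting slowly.

>>> drive_tool(
  deltas=[
    [[0,0,0.01],0],
    [[0,0,0.01],0],
    [[0,0,0.015],0],
    [[0,0,0.02],0],
    [[0,0,0.02],0],
    [[0,0,0.02],0],
    [[0,0,0.02],0],
    [[0,0,0.02],0],
    [[0,0,0.01],0],
    [[0,0,0],0],
  ],
)

```text
time_s: 5.8
eef_pos: [0.5062, 0.1539, 0.1826]
eef_rot: [0.003, 0.992, 0.127, 0.025]
wrist_force: [-0.3, 0.2, -1.5]
opening: 0.157
```

Run:
```python
from h import *
o=get_obs(); print(o['q'],o['torque'],o['eef_pos'],R.from_quat(np.r_[o['eef_rot'][1:],o['eef_rot'][0]]).as_matrix().round(3))
s=camera('side')
im2=s['frame'][100:270,200:420,::-1]
cv2.imwrite('pics/g3.png',cv2.resize(im2,(720,560)))
```

```text
[ 0.07275121  0.09427131  1.80853308 -0.00373308  1.18787958  1.39068848] [ 0.00496669 -0.02823237  0.01193614] [0.50616471 0.15389444 0.18264136] [[ 0.967  0.251  0.051]
 [ 0.251 -0.968  0.   ]
 [ 0.049  0.013 -0.999]]
```

View pics/g3.png

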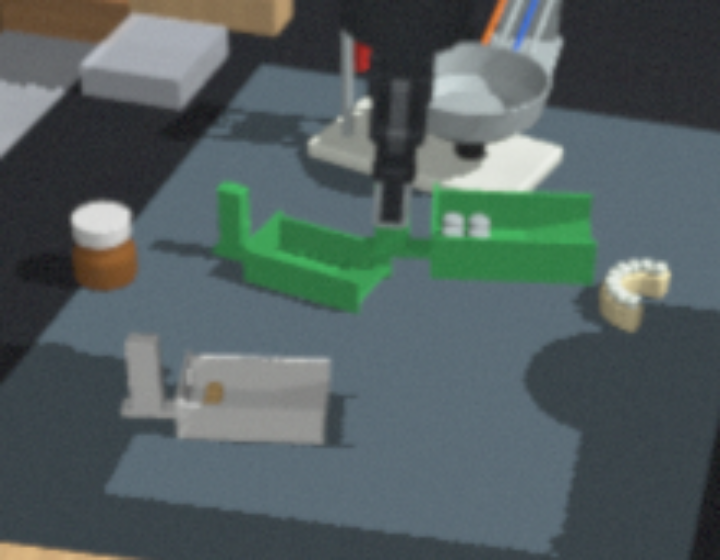

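>>> drive_tool(
  deltas=[
    [[0.01,0,0.02],0],
    [[0.02,0.003,0.02],0],
    [[0.03,0.006,0.02],0],
    [[0.035,0.007,0.02],0],
    [[0.035,0.007,0.01],0],
    [[0.035,0.007,0],0],
    [[0.035,0.007,0],0],
    [[0.035,0.007,0],0],
    [[0.03,0.006,0],0],
    [[0.02,0.004,0],0],
  ],
)

```text
time_s: 6.85
eef_pos: [0.7912, 0.2088, 0.2565]
eef_rot: [0.003, 0.992, 0.127, 0.011]
wrist_force: [0.5, 0.2, -1.6]
opening: 0.155
```

```bash
cat > st.py <<'E'
from h import *
o=get_obs(); print(o['time_s'],'q',o['q'].round(3),'F',o['wrist_force'].round(2),'T',o['torque'].round(3),'open',round(o['opening'],4));
M=R.from_quat(np.r_[o['eef_rot'][1:],o['eef_rot'][0]]).as_matrix(); print('p',o['eef_pos'].round(4),'toolz',M[:,2].round(3),'y',M[:,1].round(3),'r',np.hypot(*o['eef_pos'][:2]).round(3),'az',np.arctan2(o['eef_pos'][1],o['eef_pos'][0]).round(3),'sum',(o['q'][1]+o['q'][2]+o['q'][4]).round(3))
E
python3 st.py
```

```text
6.85 q [ 0.116  0.711  0.83  -0.005  1.578  1.432] F [ 0.53  0.2  -1.63] T [ 0.038 -0.02  -0.041] open 0.155
p [0.7912 0.2088 0.2565] toolz [ 0.023 -0.002 -1.   ] y [ 0.251 -0.968  0.008] r 0.818 az 0.258 sum 3.119
```

>>> drive_tool(
  deltas=[
    [[0.02,0.003,0.0],-0.065],
    [[0.02,0.003,0],-0.065],
    [[0.02,0.003,0],0],
    [[0.02,0.003,0],0],
    [[0.02,0.003,0],0],
    [[0.02,0.003,0],0],
  ],
)

```text
time_s: 7.45
eef_pos: [0.889, 0.2211, 0.2241]
eef_rot: [0.002, 0.998, 0.059, 0.006]
wrist_force: [-0.7, 0.2, -2.8]
opening: 0.153
```

```bash
python3 st.py
```

```text
7.45 q [ 0.117  1.068  0.303 -0.005  1.759  1.568] F [-0.7   0.23 -2.83] T [-0.009 -0.056 -0.019] open 0.1532
p [0.889  0.2211 0.2241] toolz [ 0.012 -0.004 -1.   ] y [ 0.118 -0.993  0.005] r 0.916 az 0.244 sum 3.13
```

>>> drive_tool(
  deltas=[
    [[-0.02,-0.003,0.01],0],
    [[-0.03,-0.005,0.01],0],
    [[-0.04,-0.007,0],0.02],
    [[-0.045,-0.008,0],0.02],
    [[-0.045,-0.008,0],0.02],
    [[-0.045,-0.008,0],0.02],
    [[-0.045,-0.008,0],0.02],
    [[-0.045,-0.008,0],0.02],
    [[-0.04,-0.007,0],0],
    [[-0.02,-0.003,0],0],
  ],
)

```text
time_s: 8.45
eef_pos: [0.4997, 0.1511, 0.2212]
eef_rot: [0.003, 0.993, 0.12, 0.004]
wrist_force: [-0.4, 0.3, -1.4]
opening: 0.158
```

```bash
python3 st.py
```

```text
8.45 q [ 0.069  0.066  1.755 -0.005  1.312  1.401] F [-0.44  0.34 -1.41] T [ 0.024 -0.084 -0.001] open 0.1579
p [0.4997 0.1511 0.2212] toolz [ 0.009 -0.005 -1.   ] y [ 0.238 -0.971  0.007] r 0.522 az 0.294 sum 3.133
```

>>> drive_tool(
  deltas=[
    [[0,0,-0.015],0],
    [[0,0,-0.02],0],
    [[0,0,-0.02],0],
    [[0,0,-0.02],0],
    [[0,0,-0.02],0],
    [[0,0,-0.015],0],
    [[0,0,-0.015],0],
    [[0,0,-0.01],0],
    [[0,0,0],0],
  ],
)

```text
time_s: 9.35
eef_pos: [0.4997, 0.151, 0.0855]
eef_rot: [0.003, 0.993, 0.12, 0.015]
wrist_force: [-0.5, 0.3, -0.8]
opening: 0.155
```

>>> drive_tool(
  deltas=[
    [[0,0,0],0],
    [[0,0,0],0],
    [[0,0,0],0],
  ],
  gripper=0.145,
)

```text
time_s: 9.65
eef_pos: [0.5012, 0.1511, 0.0874]
eef_rot: [0.003, 0.993, 0.12, 0.017]
wrist_force: [-0.3, 0.6, -0.9]
opening: 0.156
```

```bash
python3 st.py
cat > pic.py <<'E'
import sys
from h import *
s=camera('side'); x0,x1,y0,y1=map(int,sys.argv[2:6])
cv2.imwrite('pics/%s.png'%sys.argv[1],cv2.resize(s['frame'][y0:y1,x0:x1,::-1],None,fx=3.5,fy=3.5,interpolation=cv2.INTER_CUBIC))
E
python3 pic.py l1 220 420 120 260
```

```text
9.65 q [ 0.069  0.228  1.874 -0.006  1.005  1.402] F [-0.32  0.64 -0.88] T [ 0.01  -0.091  0.039] open 0.1562
p [0.5012 0.1511 0.0874] toolz [ 0.035 -0.003 -0.999] y [ 0.239 -0.971  0.011] r 0.523 az 0.293 sum 3.107
```

View pics/l1.png

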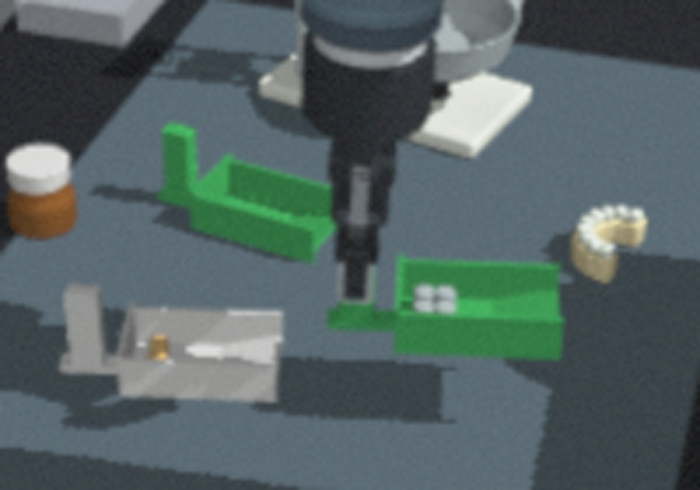

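>>> drive_tool(
  deltas=[
    [[0,0,-0.01],0],
    [[0,0,-0.01],0],
    [[0,0,0],0],
  ],
  gripper=0.153,
)

```text
time_s: 10.0
eef_pos: [0.5021, 0.1512, 0.067]
eef_rot: [0.003, 0.993, 0.12, 0.019]
wrist_force: [0.0, 0.5, -1.1]
opening: 0.158
```

```bash
python3 st.py;python3 pic.py l2 220 420 120 260
```

```text
10.0 q [ 0.069  0.262  1.882 -0.006  0.96   1.402] F [ 0.    0.48 -1.06] T [ 0.005 -0.044 -0.004] open 0.1584
p [0.5021 0.1512 0.067 ] toolz [ 0.038 -0.002 -0.999] y [ 0.239 -0.971  0.011] r 0.524 az 0.292 sum 3.104
```

>>> drive_tool(
  deltas=[
    [[0,0,0],0],
    [[0,0,0],0],
  ],
  gripper=0.158,
)

```text
time_s: 10.25
eef_pos: [0.5023, 0.1512, 0.0672]
eef_rot: [0.003, 0.993, 0.12, 0.018]
wrist_force: [-0.1, -0.5, -2.3]
opening: 0.158
```

```bash
python3 st.py;python3 pic.py l3 220 420 120 260
```

```text
10.25 q [ 0.069  0.262  1.881 -0.006  0.961  1.402] F [-0.13 -0.47 -2.32] T [-0.005 -0.079 -0.012] open 0.1583
p [0.5023 0.1512 0.0672] toolz [ 0.038 -0.002 -0.999] y [ 0.239 -0.971  0.011] r 0.525 az 0.292 sum 3.104
```

View pics/l3.png

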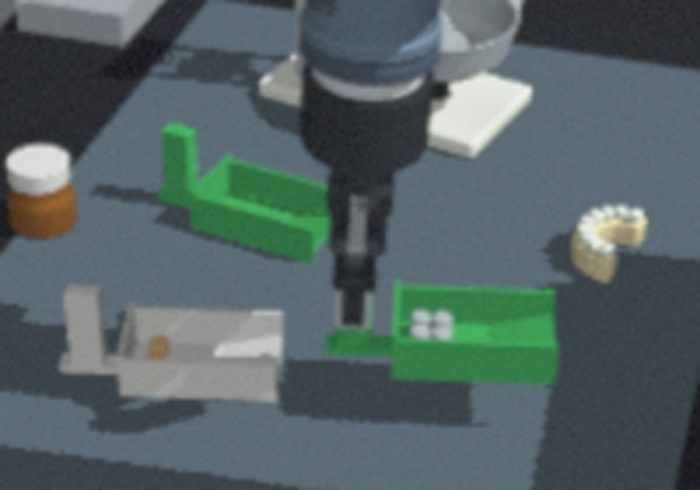

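>>> drive_tool(
  deltas=[
    [[0,0,0],0],
    [[0,0,0],0],
  ],
  gripper=0.162,
)

```text
time_s: 10.5
eef_pos: [0.5027, 0.1513, 0.0676]
eef_rot: [0.003, 0.993, 0.12, 0.019]
wrist_force: [0.5, 0.8, -1.6]
opening: 0.162
```

```bash
python3 st.py;python3 pic.py l4 220 420 120 260
```

```text
10.5 q [ 0.069  0.262  1.881 -0.006  0.961  1.402] F [ 0.54  0.81 -1.56] T [ 0.043 -0.016 -0.002] open 0.1622
p [0.5027 0.1513 0.0676] toolz [ 0.038 -0.002 -0.999] y [ 0.239 -0.971  0.011] r 0.525 az 0.292 sum 3.103
```

View pics/l4.png

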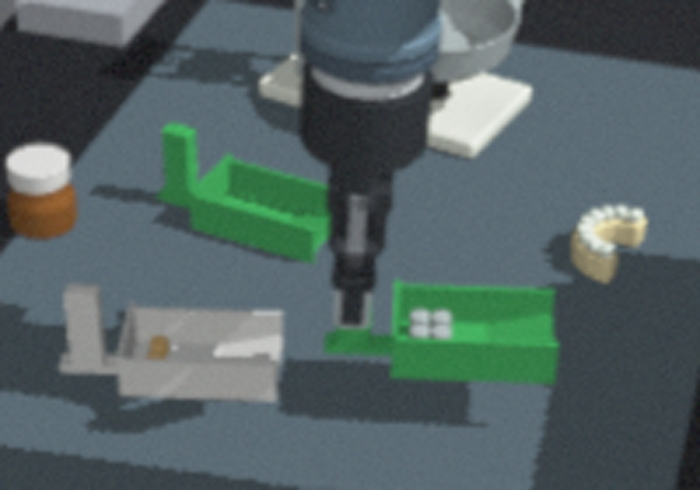

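>>> drive_tool(
  deltas=[
    [[0,0,0],0],
    [[0,0,0],0],
  ],
  gripper=0.166,
)

```text
time_s: 10.75
eef_pos: [0.5033, 0.1513, 0.0683]
eef_rot: [0.004, 0.993, 0.12, 0.02]
wrist_force: [0.2, 0.1, 0.6]
opening: 0.165
```

```bash
python3 st.py;python3 pic.py l5 220 420 120 260
```

```text
10.75 q [ 0.069  0.261  1.88  -0.006  0.961  1.402] F [0.17 0.07 0.64] T [ 0.007 -0.02   0.026] open 0.1649
p [0.5033 0.1513 0.0683] toolz [ 0.04  -0.002 -0.999] y [ 0.239 -0.971  0.012] r 0.526 az 0.292 sum 3.102
```

View pics/l5.png

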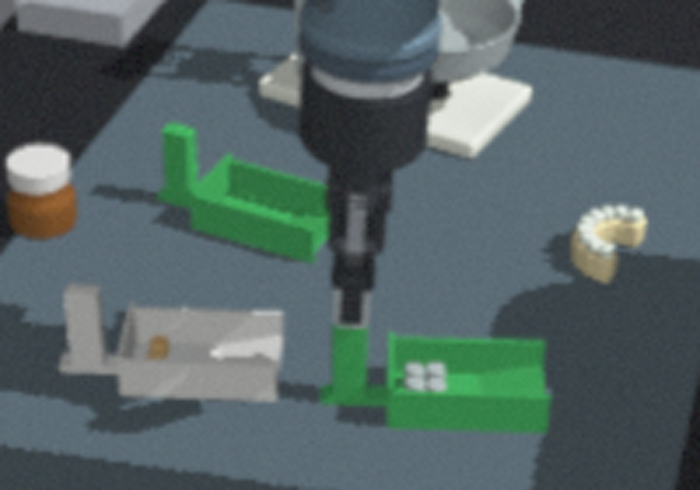

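>>> drive_tool(
  deltas=[
    [[0.002,0,0],0],
    [[0.002,0.001,0],0],
    [[0.002,0,0],0],
    [[0,0,-0.008],0],
    [[0,0,-0.01],0],
    [[0,0,-0.012],0],
    [[0,0,-0.012],0],
    [[0,0,-0.01],0],
    [[0,0,0],0],
  ],
  gripper=0.35,
)

```text
time_s: 11.7
eef_pos: [0.5089, 0.1523, 0.0107]
eef_rot: [0.003, 0.993, 0.12, 0.019]
wrist_force: [0.1, -0.6, -0.9]
opening: 0.349
```

```bash
python3 st.py;python3 pic.py l6 260 400 170 270
```

```text
11.7 q [ 0.07   0.377  1.877 -0.007  0.849  1.404] F [ 0.12 -0.59 -0.94] T [-0.025  0.037 -0.005] open 0.3492
p [0.5089 0.1523 0.0107] toolz [ 0.038 -0.002 -0.999] y [ 0.239 -0.971  0.011] r 0.531 az 0.291 sum 3.104
```

View pics/l6.png

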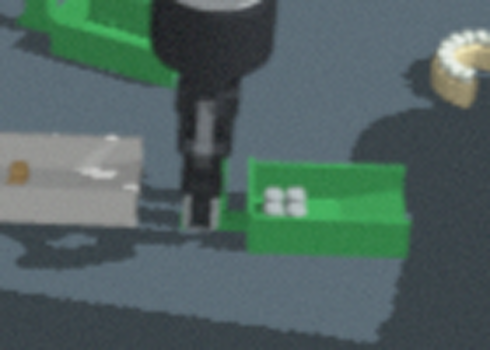

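>>> drive_tool(
  deltas=[
    [[0,0,0.004],0],
    [[0,0,0],0],
    [[0,0,0],0],
    [[0,0,0],0],
    [[0,0,0],0],
  ],
  gripper=0.1,
)

```text
time_s: 12.25
eef_pos: [0.5102, 0.1525, 0.0169]
eef_rot: [0.003, 0.993, 0.12, 0.02]
wrist_force: [-0.6, -0.0, -1.8]
opening: 0.156
```

>>> drive_tool(
  deltas=[
    [[0,0,0.01],0],
    [[0,0,0.015],0],
    [[0,0,0.015],0],
    [[0,0,0.01],0],
    [[0,0,0],0],
  ],
  gripper=0.15,
)

```text
time_s: 12.75
eef_pos: [0.5101, 0.1525, 0.0707]
eef_rot: [0.004, 0.993, 0.12, 0.021]
wrist_force: [-0.9, -0.9, -1.7]
opening: 0.152
```

```bash
python3 st.py;python3 pic.py l7 260 400 170 270
```

```text
12.75 q [ 0.07   0.269  1.863 -0.006  0.968  1.403] F [-0.95 -0.86 -1.75] T [ 0.022 -0.067 -0.033] open 0.1519
p [0.5101 0.1525 0.0707] toolz [ 0.042 -0.002 -0.999] y [ 0.239 -0.971  0.012] r 0.532 az 0.29 sum 3.1
```

View pics/l7.png

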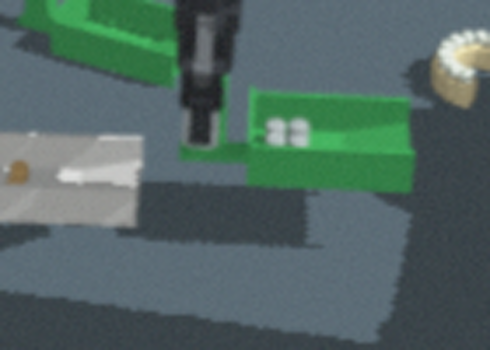

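>>> drive_tool(
  deltas=[
    [[0,0,0],0],
    [[0,0,0],0],
  ],
  gripper=0.161,
)

```text
time_s: 13.0
eef_pos: [0.5091, 0.1523, 0.0693]
eef_rot: [0.003, 0.993, 0.12, 0.02]
wrist_force: [0.5, 0.1, -1.1]
opening: 0.159
```

```bash
python3 st.py;python3 pic.py l8 260 400 170 270
```

```text
13.0 q [ 0.07   0.271  1.865 -0.006  0.966  1.403] F [ 0.49  0.08 -1.06] T [-0.018 -0.042 -0.032] open 0.1589
p [0.5091 0.1523 0.0693] toolz [ 0.04  -0.002 -0.999] y [ 0.239 -0.971  0.012] r 0.531 az 0.291 sum 3.102
```

View pics/l8.png

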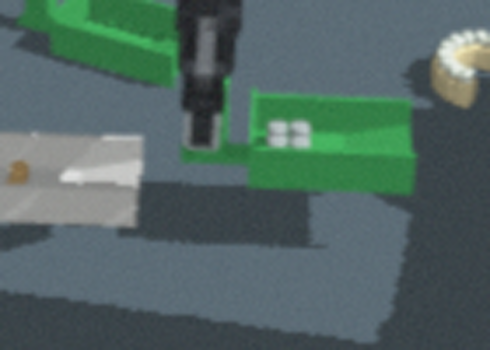

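>>> drive_tool(
  deltas=[
    [[0,0,0],0],
    [[0,0,0],0],
  ],
  gripper=0.1625,
)

```text
time_s: 13.25
eef_pos: [0.5081, 0.1522, 0.068]
eef_rot: [0.003, 0.993, 0.12, 0.018]
wrist_force: [0.1, -0.5, -1.9]
opening: 0.164
```

```bash
python3 st.py;python3 pic.py l9 260 400 170 270
```

```text
13.25 q [ 0.07   0.273  1.866 -0.006  0.966  1.403] F [ 0.12 -0.5  -1.87] T [-0.024 -0.088 -0.019] open 0.1636
p [0.5081 0.1522 0.068 ] toolz [ 0.037 -0.002 -0.999] y [ 0.239 -0.971  0.011] r 0.53 az 0.291 sum 3.105
```

View pics/l9.png

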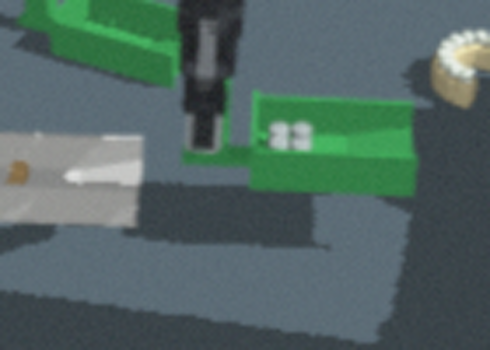

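>>> drive_tool(
  deltas=[
    [[0,0,0],0],
    [[0,0,0],0],
  ],
  gripper=0.1635,
)

```text
time_s: 13.5
eef_pos: [0.5079, 0.1522, 0.0677]
eef_rot: [0.003, 0.993, 0.12, 0.018]
wrist_force: [0.5, 0.1, -0.8]
opening: 0.163
```

```bash
python3 st.py;python3 pic.py l10 260 400 170 270
```

```text
13.5 q [ 0.07   0.273  1.866 -0.006  0.967  1.403] F [ 0.48  0.08 -0.81] T [0.01  0.038 0.   ] open 0.1631
p [0.5079 0.1522 0.0677] toolz [ 0.036 -0.002 -0.999] y [ 0.239 -0.971  0.011] r 0.53 az 0.291 sum 3.106
```

View pics/l10.png

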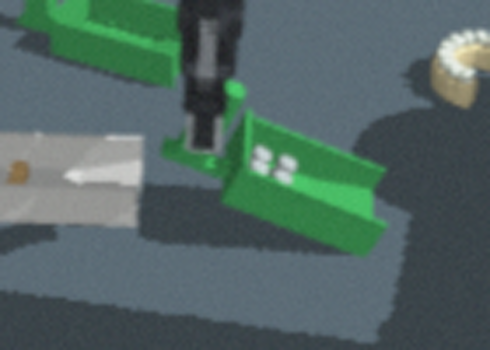

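The scoop now pivots mouth-down in the slackened grip. I keep the same slack and raise a little.

>>> drive_tool(
  deltas=[
    [[0,0,0.004],0],
    [[0,0,0.004],0],
  ],
)

```text
time_s: 13.75
eef_pos: [0.5073, 0.1521, 0.0756]
eef_rot: [0.003, 0.993, 0.12, 0.017]
wrist_force: [0.2, 0.8, -0.8]
opening: 0.163
```

```bash
python3 st.py;python3 pic.py l11 260 400 170 270
```

```text
13.75 q [ 0.07   0.26   1.863 -0.006  0.984  1.403] F [ 0.21  0.78 -0.8 ] T [ 0.009 -0.001  0.019] open 0.1629
p [0.5073 0.1521 0.0756] toolz [ 0.035 -0.003 -0.999] y [ 0.239 -0.971  0.011] r 0.53 az 0.291 sum 3.107
```

View pics/l11.png

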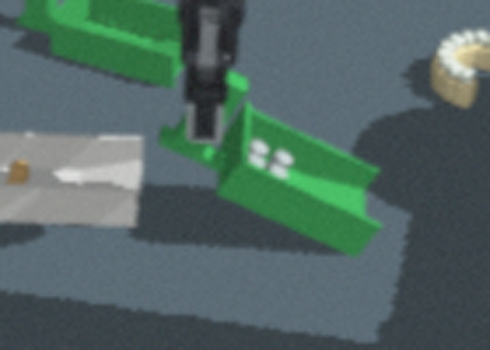

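>>> drive_tool(
  deltas=[
    [[0,0,0.005],0],
    [[0,0,0.005],0],
    [[0,0,0.002],0],
  ],
)

```text
time_s: 14.1
eef_pos: [0.5079, 0.1522, 0.0898]
eef_rot: [0.003, 0.993, 0.12, 0.018]
wrist_force: [0.6, -0.0, -1.1]
opening: 0.163
```

```bash
python3 st.py;python3 pic.py l12 260 400 170 270
```

```text
14.1 q [ 0.07   0.237  1.857 -0.006  1.012  1.403] F [ 0.58 -0.02 -1.15] T [0.011 0.086 0.005] open 0.1634
p [0.5079 0.1522 0.0898] toolz [ 0.036 -0.002 -0.999] y [ 0.239 -0.971  0.011] r 0.53 az 0.291 sum 3.105
```

View pics/l12.png

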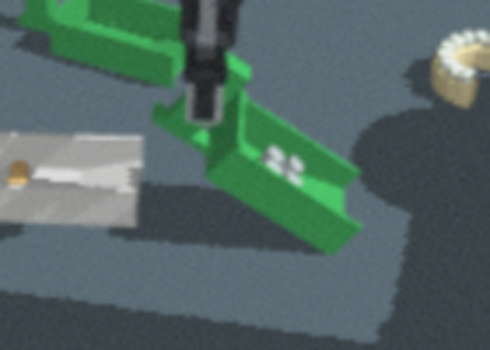

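>>> drive_tool(
  deltas=[
    [[0,0,0.0],0],
    [[0,0,0],0],
    [[0,0,0.01],0],
    [[0,0,0.015],0],
    [[0,0,0.01],0],
  ],
  gripper=0.1,
)

```text
time_s: 14.65
eef_pos: [0.5066, 0.1521, 0.1253]
eef_rot: [0.003, 0.993, 0.12, 0.016]
wrist_force: [-0.2, 0.8, -1.4]
opening: 0.154
```

```bash
python3 st.py;python3 pic.py l13 260 400 140 270
python3 - <<'E'
from h import *
c=camera('top'); cv2.imwrite('pics/t13.png',cv2.resize(c['frame'][170:300,260:380,::-1],None,fx=4.5,fy=4.5,interpolation=cv2.INTER_CUBIC))
E
```

```text
14.65 q [ 0.07   0.182  1.838 -0.006  1.089  1.402] F [-0.21  0.81 -1.36] T [-0.033 -0.041  0.058] open 0.1539
p [0.5066 0.1521 0.1253] toolz [ 0.033 -0.003 -0.999] y [ 0.239 -0.971  0.011] r 0.529 az 0.292 sum 3.109
```

View pics/l13.png

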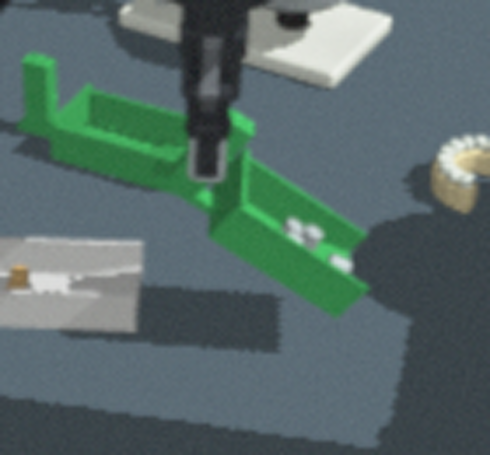

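View pics/t13.png

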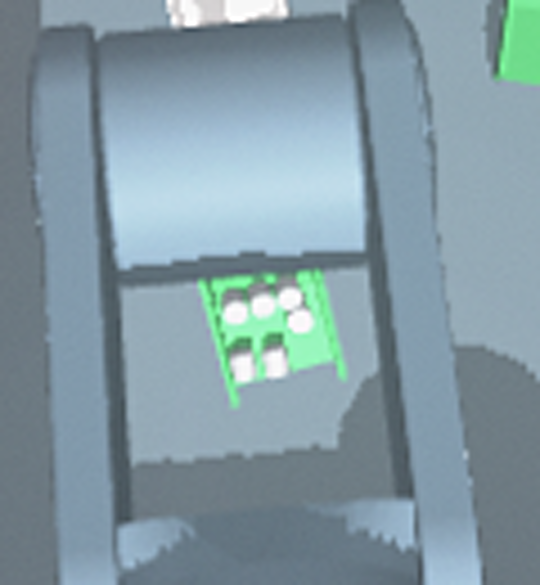

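>>> drive_tool(
  deltas=[
    [[0,0,0.0],0],
    [[0,0,0],0],
  ],
)

```text
time_s: 14.95
eef_pos: [0.5074, 0.1522, 0.1258]
eef_rot: [0.003, 0.993, 0.12, 0.018]
wrist_force: [0.5, 0.5, -1.4]
opening: 0.153
```

```bash
python3 pic.py l14 260 400 140 270
python3 - <<'E'
from h import *
c=camera('top'); cv2.imwrite('pics/t14.png',cv2.resize(c['frame'][210:270,290:350,::-1],None,fx=9,fy=9,interpolation=cv2.INTER_CUBIC))
E
```

```text
(no output)
```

View pics/t14.png

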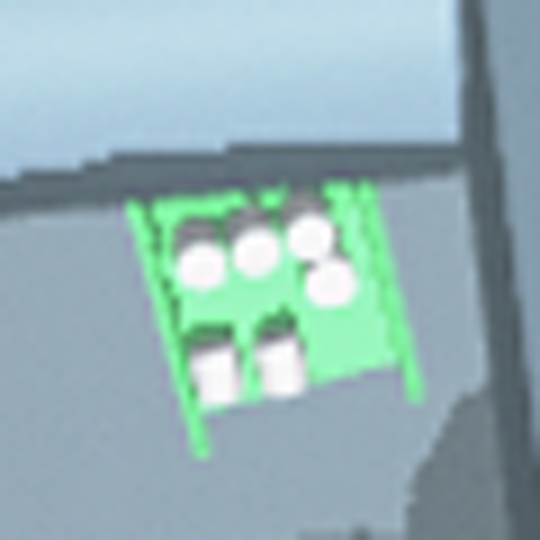

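>>> drive_tool(
  deltas=[
    [[0,0,-0.008],0],
    [[0,0,-0.01],0],
    [[0,0,-0.008],0],
    [[0,0,-0.004],0],
    [[0,0,0],0],
  ],
)

```text
time_s: 15.55
eef_pos: [0.5054, 0.152, 0.0905]
eef_rot: [0.003, 0.993, 0.12, 0.015]
wrist_force: [-0.2, -0.2, -2.2]
opening: 0.153
```

```bash
python3 st.py
```

```text
15.55 q [ 0.07   0.234  1.859 -0.006  1.019  1.403] F [-0.21 -0.18 -2.21] T [-0.026 -0.077  0.018] open 0.1534
p [0.5054 0.152  0.0905] toolz [ 0.031 -0.003 -1.   ] y [ 0.238 -0.971  0.01 ] r 0.528 az 0.292 sum 3.111
```

>>> drive_tool(
  deltas=[
    [[0.001,0,-0.002],0],
    [[0.001,0,-0.002],0],
    [[0.001,0,-0.003],0],
    [[0.002,0,-0.004],0],
    [[0.002,0,-0.004],0],
    [[0,0,0],0],
  ],
  gripper=0.162,
)

```text
time_s: 16.15
eef_pos: [0.5173, 0.1529, 0.0778]
eef_rot: [0.003, 0.993, 0.12, 0.02]
wrist_force: [0.0, 1.3, 0.8]
opening: 0.163
```

```bash
python3 st.py; python3 pic.py l15 260 400 140 270
python3 - <<'E'
from h import *
c=camera('top'); cv2.imwrite('pics/t15.png',cv2.resize(c['frame'][210:270,290:350,::-1],None,fx=9,fy=9,interpolation=cv2.INTER_CUBIC))
E
```

```text
16.15 q [ 0.069  0.272  1.842 -0.004  0.988  1.402] F [0.04 1.31 0.83] T [ 0.214  0.038 -0.09 ] open 0.1633
p [0.5173 0.1529 0.0778] toolz [ 0.04  -0.001 -0.999] y [ 0.238 -0.971  0.01 ] r 0.539 az 0.287 sum 3.102
```

View pics/l15.png

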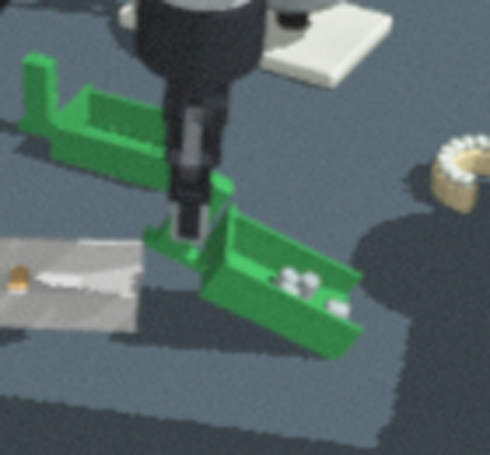

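View pics/t15.png

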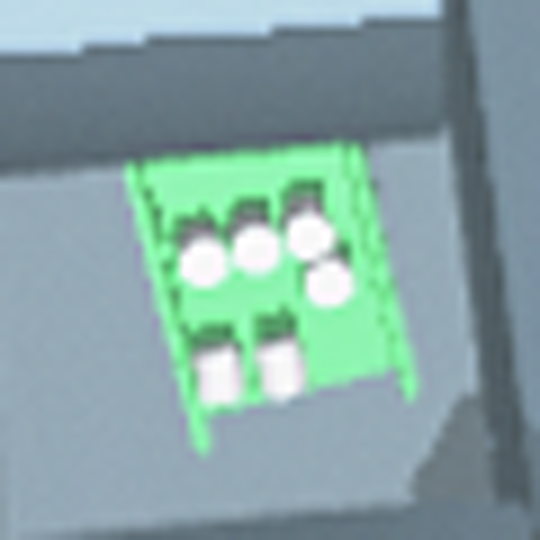

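>>> drive_tool(
  deltas=[
    [[0,0,0],0],
    [[0,0,0],0],
    [[-0.002,0,0.008],0],
    [[-0.003,0,0.015],0],
    [[-0.003,0,0.02],0],
    [[0,0,0.02],0],
    [[0,0,0.02],0],
    [[0,0,0.02],0],
    [[0,0,0.01],0],
    [[0,0,0],0],
  ],
  gripper=0.1,
)

```text
time_s: 17.25
eef_pos: [0.4997, 0.151, 0.1918]
eef_rot: [0.004, 0.993, 0.121, 0.011]
wrist_force: [-0.2, 0.0, -1.3]
opening: 0.152
```

```bash
python3 st.py
python3 - <<'E'
from h import *
c=camera('top'); print(onplane(c,323.6,253.4,0.003))
cv2.imwrite('pics/t16.png',c['frame'][100:300,200:440,::-1].repeat(3,0).repeat(3,1))
s=camera('side'); cv2.imwrite('pics/l16.png',cv2.resize(s['frame'][90:270,220:420,::-1],None,fx=3.5,fy=3.3))
E
```

```text
17.25 q [ 0.07   0.087  1.795 -0.008  1.236  1.401] F [-0.16  0.05 -1.35] T [-0.04  -0.051  0.023] open 0.1519
p [0.4997 0.151  0.1918] toolz [ 0.024 -0.005 -1.   ] y [ 0.24  -0.971  0.011] r 0.522 az 0.293 sum 3.118
[0.4156727  0.12515503 0.003     ]
```

View pics/t16.png

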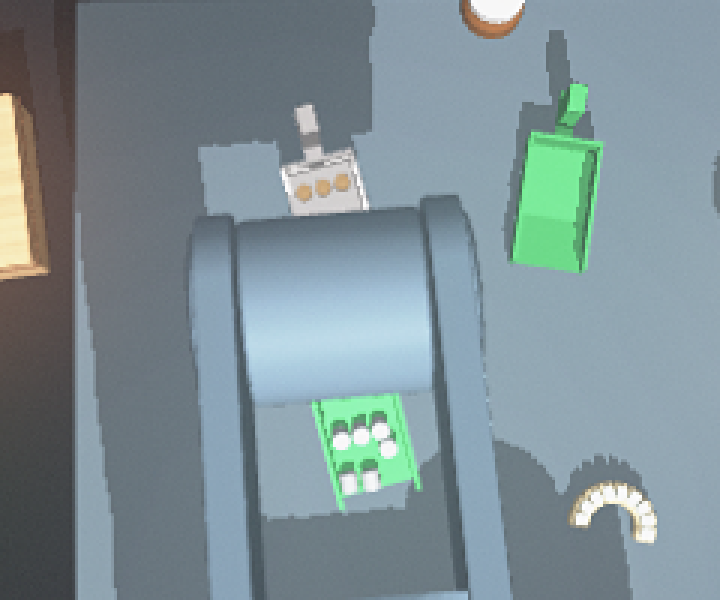

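View pics/l16.png

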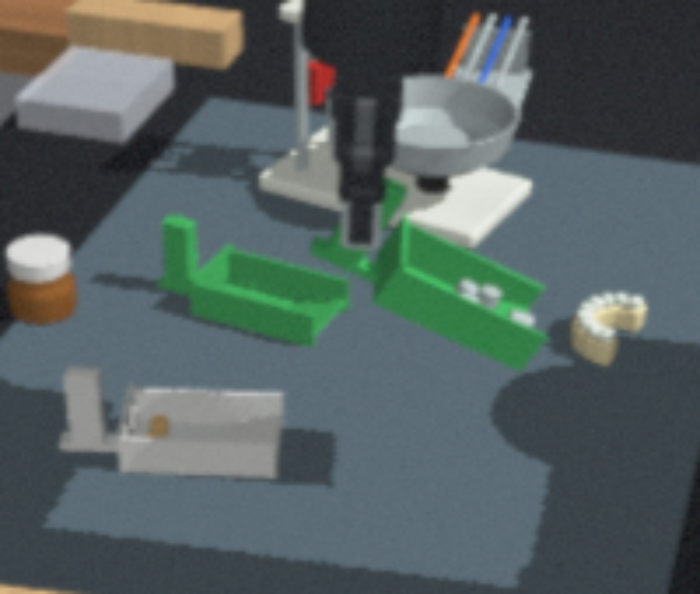

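>>> drive_tool(
  deltas=[
    [[0.001,-0.003,0.004],0.01],
    [[0.002,-0.008,0.006],0.03],
    [[0.004,-0.014,0.006],0.05],
    [[0.005,-0.018,0.004],0.07],
    [[0.005,-0.02,0.003],0.08],
    [[0.005,-0.022,0.002],0.08],
    [[0.005,-0.022,0],0.08],
    [[0.005,-0.022,0],0.08],
    [[0.005,-0.022,0],0.08],
    [[0.005,-0.022,0],0.08],
  ],
)

```text
time_s: 18.35
eef_pos: [0.5347, -0.0273, 0.2052]
eef_rot: [-0.001, 0.897, 0.442, 0.001]
wrist_force: [-0.5, -0.0, -1.9]
opening: 0.158
```

```bash
python3 st.py
```

```text
18.35 q [-0.274  0.118  1.733  0.003  1.291  0.379] F [-0.49 -0.01 -1.93] T [ 0.102 -0.122  0.053] open 0.1583
p [ 0.5347 -0.0273  0.2052] toolz [ 0.     0.002 -1.   ] y [ 0.794 -0.609 -0.001] r 0.535 az -0.051 sum 3.142
```

>>> drive_tool(
  deltas=[
    [[0.005,-0.02,0],0.07],
    [[0.005,-0.02,0],0.07],
    [[0.006,-0.018,0],0.07],
    [[0.006,-0.016,0],0.07],
    [[0.005,-0.012,0],0.05],
    [[0.003,-0.007,0],0.03],
    [[0.001,-0.003,0],0],
    [[0,0,0],0],
  ],
)

```text
time_s: 19.15
eef_pos: [0.5616, -0.1311, 0.1956]
eef_rot: [-0.008, 0.799, 0.602, -0.005]
wrist_force: [-0.5, -0.1, -1.4]
opening: 0.153
```

```bash
python3 st.py
python3 - <<'E'
from h import *
c=camera('top'); s=camera('side')
a=cv2.resize(c['frame'][120:270,400:560,::-1],(480,450)); b=cv2.resize(s['frame'][60:180,270:400,::-1],(488,450)); cv2.imwrite('pics/p1.png',np.hstack([a,b])[:, :])
cv2.imwrite('pics/p1.png',cv2.resize(np.hstack([a,b]),(800,372)))
E
```

```text
19.15 q [-4.340e-01  2.320e-01  1.622e+00 -1.000e-03  1.308e+00 -1.540e-01] F [-0.48 -0.1  -1.38] T [ 0.1   -0.032 -0.042] open 0.1534
p [ 0.5616 -0.1311  0.1956] toolz [-0.018  0.007 -1.   ] y [ 0.961 -0.276 -0.019] r 0.577 az -0.229 sum 3.161
```

View pics/p1.png

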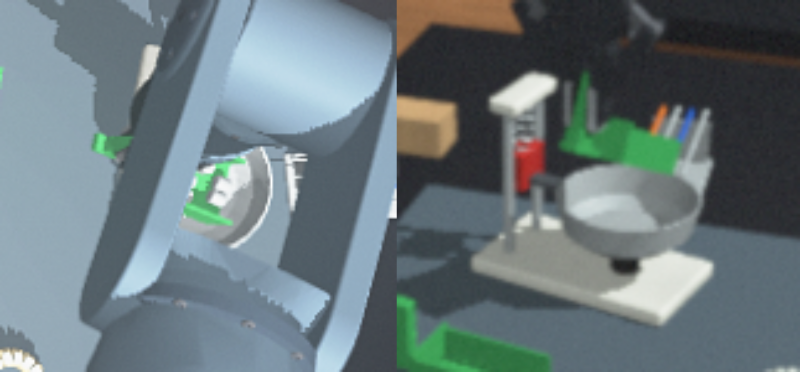

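Run:
```python
from h import *
c=camera('top')
a=onplane(c,496.9,183.7,.14);b=onplane(c,493.5,209.5,.14);print(a,b,(a+b)/2,np.linalg.norm(a-b))
cv2.imwrite('pics/p2.png',cv2.resize(c['frame'][150:240,450:540,::-1],None,fx=6.5,fy=6.5,interpolation=cv2.INTER_CUBIC))
```

```text
[ 0.55855412 -0.2468596   0.14      ] [ 0.50310381 -0.23666397  0.14      ] [ 0.53082896 -0.24176178  0.14      ] 0.056379851188193914
```

View pics/p2.png

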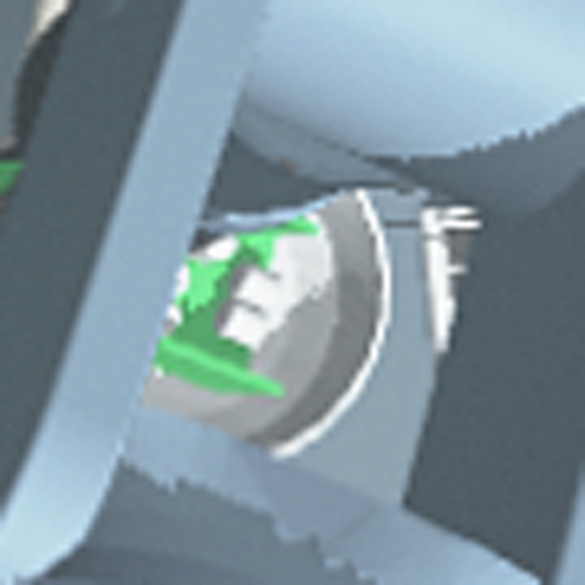

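>>> drive_tool(
  deltas=[
    [[0.003,-0.002,-0.004],0],
    [[0.003,-0.002,-0.008],0],
    [[0.002,-0.002,-0.008],0],
    [[0,0,-0.008],0],
    [[0,0,-0.006],0],
    [[0,0,-0.004],0],
    [[0,0,0],0],
  ],
)

```text
time_s: 20.0
eef_pos: [0.5697, -0.1349, 0.1537]
eef_rot: [-0.009, 0.798, 0.603, -0.005]
wrist_force: [-1.1, 0.1, -1.8]
opening: 0.155
```

```bash
python3 st.py
cat > p.py <<'E'
import sys
from h import *
c=camera('top'); s=camera('side')
a=cv2.resize(c['frame'][150:240,440:530,::-1],(400,400)); b=cv2.resize(s['frame'][70:170,285:385,::-1],(400,400)); cv2.imwrite('pics/%s.png'%sys.argv[1],np.hstack([a,b]))
E
python3 p.py p3
```

```text
20.0 q [-4.350e-01  2.960e-01  1.632e+00 -1.000e-03  1.234e+00 -1.570e-01] F [-1.09  0.05 -1.77] T [ 0.123 -0.02   0.034] open 0.1548
p [ 0.5697 -0.1349  0.1537] toolz [-0.019  0.008 -1.   ] y [ 0.962 -0.274 -0.02 ] r 0.585 az -0.233 sum 3.162
```

View pics/p3.png

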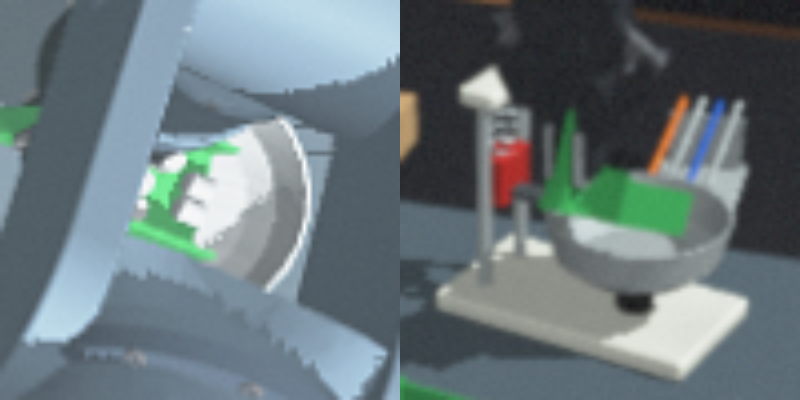

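>>> drive_tool(
  deltas=[
    [[0,-0.002,0],0],
    [[0,0,0],0],
    [[0,0,0],0],
  ],
  gripper=0.163,
)

```text
time_s: 20.4
eef_pos: [0.5708, -0.1378, 0.1559]
eef_rot: [-0.007, 0.798, 0.603, -0.005]
wrist_force: [0.1, -0.7, -1.1]
opening: 0.164
```

```bash
python3 st.py; python3 p.py p4
```

```text
20.4 q [-4.380e-01  2.950e-01  1.628e+00 -1.000e-03  1.235e+00 -1.600e-01] F [ 0.14 -0.66 -1.08] T [0.077 0.034 0.012] open 0.1638
p [ 0.5708 -0.1378  0.1559] toolz [-0.016  0.006 -1.   ] y [ 0.962 -0.274 -0.017] r 0.587 az -0.237 sum 3.158
```

View pics/p4.png

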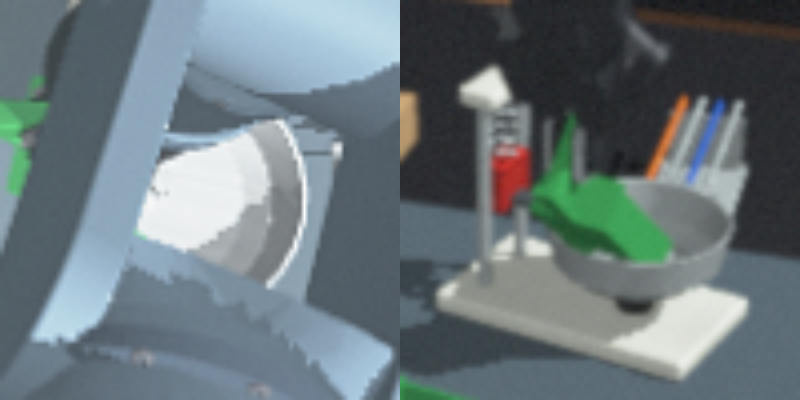

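>>> drive_tool(
  deltas=[
    [[0,0,0.004],0],
    [[0,0,0.004],0],
    [[0,0,0.002],0],
  ],
)

```text
time_s: 20.8
eef_pos: [0.5708, -0.1377, 0.1668]
eef_rot: [-0.007, 0.798, 0.603, -0.004]
wrist_force: [-1.1, 0.1, -0.8]
opening: 0.162
```

```bash
python3 st.py; python3 p.py p5
```

```text
20.8 q [-4.380e-01  2.830e-01  1.620e+00 -1.000e-03  1.255e+00 -1.600e-01] F [-1.05  0.05 -0.76] T [ 0.065 -0.061  0.022] open 0.1622
p [ 0.5708 -0.1377  0.1668] toolz [-0.016  0.006 -1.   ] y [ 0.962 -0.274 -0.017] r 0.587 az -0.237 sum 3.158
```

View pics/p5.png

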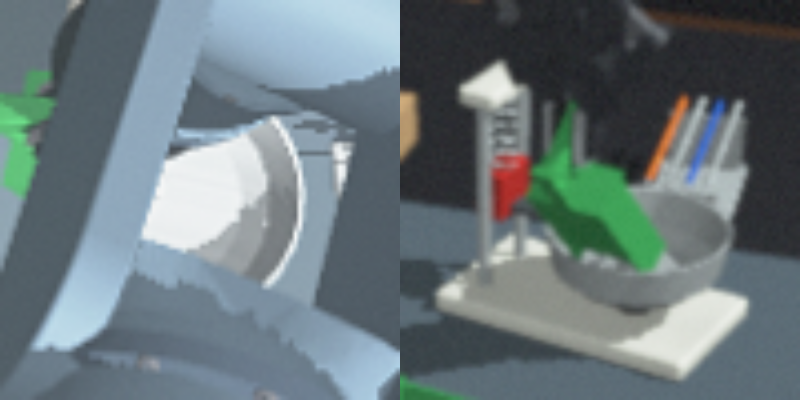

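>>> drive_tool(
  deltas=[
    [[0,0,0],0],
    [[0,0,0.003],0],
    [[0,0,0.008],0],
    [[0,0,0.008],0],
    [[0,0,0.004],0],
  ],
)

```text
time_s: 21.4
eef_pos: [0.5708, -0.1377, 0.1914]
eef_rot: [-0.007, 0.798, 0.603, -0.005]
wrist_force: [0.3, -0.5, -0.8]
opening: 0.166
```

```bash
python3 st.py; python3 p.py p6
```

```text
21.4 q [-4.380e-01  2.560e-01  1.600e+00 -1.000e-03  1.302e+00 -1.600e-01] F [ 0.29 -0.52 -0.79] T [ 0.003 -0.006 -0.019] open 0.1659
p [ 0.5708 -0.1377  0.1914] toolz [-0.016  0.006 -1.   ] y [ 0.962 -0.273 -0.017] r 0.587 az -0.237 sum 3.158
```

View pics/p6.png

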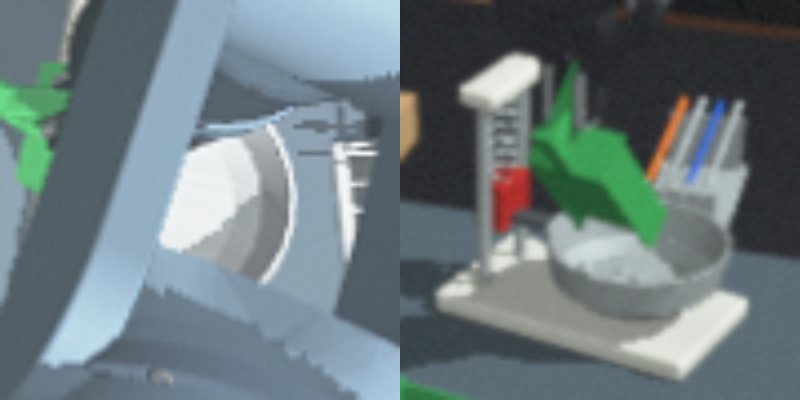

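>>> drive_tool(
  deltas=[
    [[0,0,0],0],
    [[0,0,0],0],
    [[0,0,0.005],0],
    [[0,0,0.01],0],
    [[0,0,0.01],0],
    [[0,0,0],0],
  ],
  gripper=0.1,
)

```text
time_s: 22.1
eef_pos: [0.5706, -0.1377, 0.2181]
eef_rot: [-0.007, 0.798, 0.603, -0.005]
wrist_force: [-0.3, -0.1, -1.0]
opening: 0.15
```

```bash
python3 st.py
python3 - <<'E'
from h import *
c=camera('top'); s=camera('side')
a=cv2.resize(c['frame'][150:240,440:530,::-1],(400,400)); b=cv2.resize(s['frame'][70:170,285:385,::-1],(400,400),interpolation=cv2.INTER_CUBIC); cv2.imwrite('pics/p7.png',np.hstack([a,b]))
E
```

```text
22.1 q [-4.380e-01  2.310e-01  1.575e+00 -1.000e-03  1.353e+00 -1.610e-01] F [-0.26 -0.09 -1.  ] T [-0.01   0.045  0.042] open 0.1504
p [ 0.5706 -0.1377  0.2181] toolz [-0.016  0.006 -1.   ] y [ 0.962 -0.274 -0.017] r 0.587 az -0.237 sum 3.159
```

View pics/p7.png

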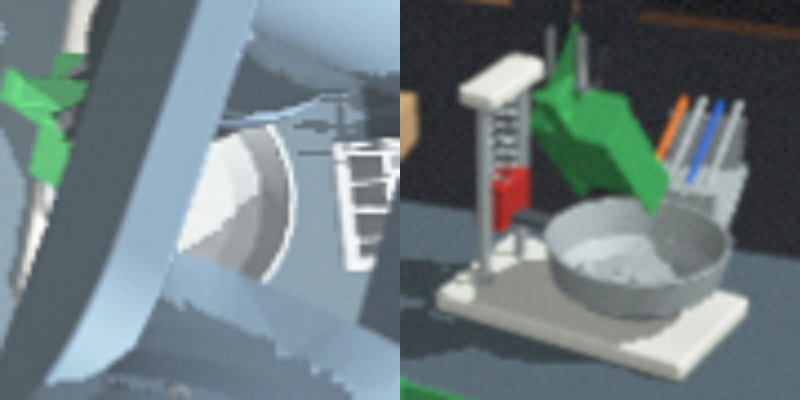

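>>> drive_tool(
  deltas=[
    [[0,0.005,0.015],0],
    [[-0.004,0.012,0.015],-0.03],
    [[-0.008,0.02,0.005],-0.06],
    [[-0.012,0.028,0],-0.08],
    [[-0.016,0.03,0],-0.1],
    [[-0.018,0.03,0],-0.12],
    [[-0.018,0.03,0],-0.12],
    [[-0.018,0.03,0],-0.12],
    [[-0.018,0.03,0],-0.12],
    [[-0.016,0.025,0],-0.1],
  ],
)

```text
time_s: 23.2
eef_pos: [0.438, 0.1098, 0.2602]
eef_rot: [-0.009, 0.98, 0.201, 0.002]
wrist_force: [0.9, 0.4, -1.2]
opening: 0.15
```

>>> drive_tool(
  deltas=[
    [[-0.01,0.015,-0.005],-0.08],
    [[-0.005,0.008,-0.015],0],
    [[0,0,-0.02],0],
    [[0,0,-0.02],0],
    [[0,0,0],0],
  ],
)

```text
time_s: 23.7
eef_pos: [0.4201, 0.1393, 0.2045]
eef_rot: [-0.009, 0.987, 0.162, 0.006]
wrist_force: [-1.1, -0.8, -1.8]
opening: 0.15
```

```bash
python3 st.py
python3 - <<'E'
from h import *
c=camera('top'); s=camera('side'); save(c,'t20'); save(s,'s20')
E
```

```text
23.7 q [ 0.036 -0.11   1.964  0.02   1.279  1.276] F [-1.1  -0.76 -1.83] T [ 0.032  0.014 -0.004] open 0.1501
p [0.4201 0.1393 0.2045] toolz [ 0.008  0.02  -1.   ] y [ 0.32  -0.947 -0.016] r 0.443 az 0.32 sum 3.133
```

View pics/t20.png

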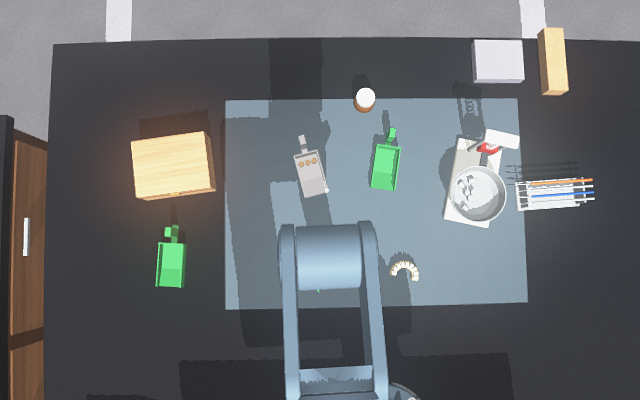

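View pics/s20.png

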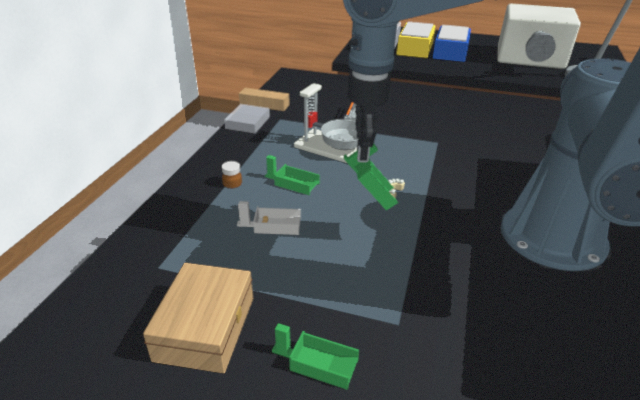

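Run:
```python
from h import *
a=cv2.imread('pics/t20.png')[155:230,435:525]; b=cv2.imread('pics/s20.png')[75:170,285:380]
cv2.imwrite('pics/p20.png',np.hstack([cv2.resize(a,(400,400),interpolation=cv2.INTER_CUBIC),cv2.resize(b,(400,400),interpolation=cv2.INTER_CUBIC)]))
b=cv2.imread('pics/side0.png')[75:170,285:380]; b2=cv2.imread('pics/s20.png')[130:215,330:415]
cv2.imwrite('pics/p21.png',np.hstack([cv2.resize(b2,(400,400),interpolation=cv2.INTER_CUBIC),cv2.resize(b,(400,400),interpolation=cv2.INTER_CUBIC)]))
```

```text
(no output)
```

View pics/p20.png

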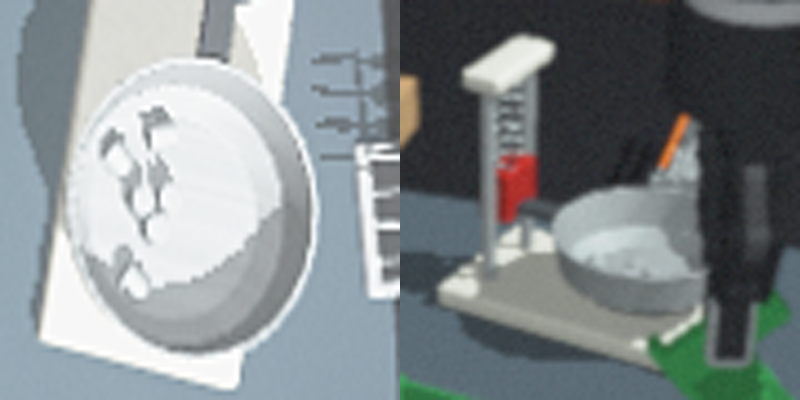

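View pics/p21.png

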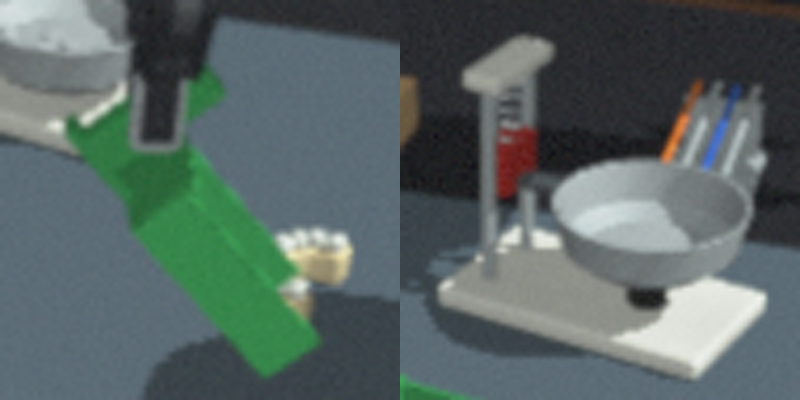

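Run:
```python
from h import *
s=camera('side')
for x,y,z in((.64,-.25,.11),(.545,-.165,.09)):
    print(np.subtract(proj(s,(x,y,z-.02)),proj(s,(x,y,z))),proj(s,(x,y,z)))
A=cv2.imread('pics/side0.png').astype(int);B=cv2.imread('pics/s20.png').astype(int)
for I in(A,B):
    m=(I[:,:,2]>I[:,:,1]+50)&(I[:,:,2]>I[:,:,0]+50); m[:, :300]=0;m[:,322:]=0;m[:90]=0;m[130:]=0
    ys,xs=np.nonzero(m); print(len(ys),ys.mean(),xs.mean(),ys.min(),ys.max())
    mm=m.astype(float);
```

```text
[-0.04633313  6.46012036] (np.float64(314.58001423939953), np.float64(108.1227072617363))
[-0.26790828  6.60252463] (np.float64(339.05685037390623), np.float64(132.7830258712787))
103 112.46601941747574 311.63106796116506 106 121
123 118.33333333333333 312.0894308943089 112 127
```

Run:
```python
from h import *
A=cv2.imread('pics/side0.png').astype(np.float32);B=cv2.imread('pics/s20.png').astype(np.float32)
f=lambda I:(I[:,:,2]-I[:,:,1])
for x0,x1 in((308,312),(310,316),(312,317)):
    a=np.clip(f(A)[98:135,x0:x1].mean(1),0,None);b=np.clip(f(B)[98:135,x0:x1].mean(1),0,None)
    a/=a.max();b/=b.max()
    def edge(v,up):
        i=np.nonzero(v>.5)[0]; i=i[0] if up else i[-1]; j=i-1 if up else i+1
        return i+(j-i)*(v[i]-.5)/(v[i]-v[j])
    print(edge(b,1)-edge(a,1),edge(b,0)-edge(a,0))
```

```text
6.352379896514353 5.669657032757289
6.2145749369703704 6.389074172260056
6.293518949875724 6.491198038578279
```

>>> drive_tool(
  deltas=[
    [[-0.003,-0.002,-0.015],0],
    [[-0.003,-0.002,-0.02],0],
    [[0,0,-0.02],0],
    [[0,0,-0.015],0],
    [[0,0,-0.008],0],
    [[0,0,0],0],
  ],
)

```text
time_s: 24.45
eef_pos: [0.4236, 0.1344, 0.1366]
eef_rot: [-0.008, 0.987, 0.161, 0.016]
wrist_force: [-0.1, 0.7, -0.7]
opening: 0.151
```

```bash
python3 st.py; python3 pic.py d1 290 450 130 270
```

```text
24.45 q [ 0.024 -0.028  2.038  0.022  1.101  1.262] F [-0.08  0.7  -0.75] T [-0.004 -0.019 -0.023] open 0.1506
p [0.4236 0.1344 0.1366] toolz [ 0.03   0.02  -0.999] y [ 0.318 -0.948 -0.01 ] r 0.444 az 0.307 sum 3.111
```

View pics/d1.png

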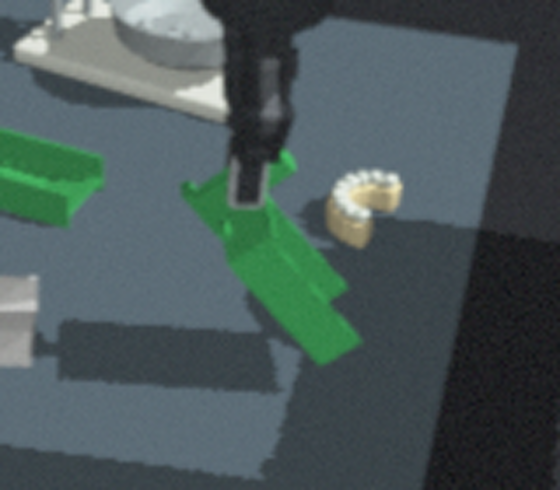

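>>> drive_tool(
  deltas=[
    [[0,0,-0.01],0],
    [[0,0,-0.012],0],
    [[0,0,-0.008],0],
    [[0.003,0.001,-0.006],0],
    [[0.003,0.001,-0.006],0],
    [[0,0,0],0],
  ],
  gripper=0.159,
)

```text
time_s: 25.1
eef_pos: [0.4411, 0.138, 0.1005]
eef_rot: [-0.007, 0.987, 0.16, 0.029]
wrist_force: [-0.8, -0.7, 1.4]
opening: 0.164
```

```bash
python3 st.py; python3 pic.py d2 290 450 130 270
```

```text
25.1 q [0.03  0.058 2.038 0.026 0.991 1.264] F [-0.83 -0.73  1.39] T [-0.157  0.256  0.006] open 0.1636
p [0.4411 0.138  0.1005] toolz [ 0.054  0.024 -0.998] y [ 0.317 -0.948 -0.005] r 0.462 az 0.303 sum 3.087
```

View pics/d2.png

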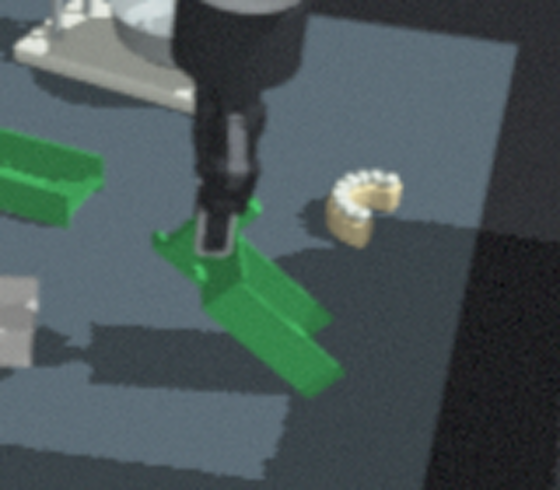

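>>> drive_tool(
  deltas=[
    [[0.006,0.002,-0.007],0],
    [[0.006,0.002,-0.008],0],
    [[0.005,0.002,-0.008],0],
    [[0.004,0.001,-0.008],0],
    [[0.004,0.001,-0.008],0],
    [[0,0,0],0],
  ],
)

```text
time_s: 25.75
eef_pos: [0.478, 0.1492, 0.0672]
eef_rot: [-0.008, 0.986, 0.159, 0.041]
wrist_force: [-0.2, -0.9, 0.5]
opening: 0.163
```

```bash
python3 st.py; python3 pic.py d3 290 450 130 270
```

```text
25.75 q [0.048 0.186 1.979 0.033 0.898 1.28 ] F [-0.18 -0.87  0.52] T [-0.271  0.214  0.047] open 0.1629
p [0.478  0.1492 0.0672] toolz [ 0.077  0.03  -0.997] y [ 0.314 -0.949 -0.004] r 0.501 az 0.303 sum 3.063
```

View pics/d3.png

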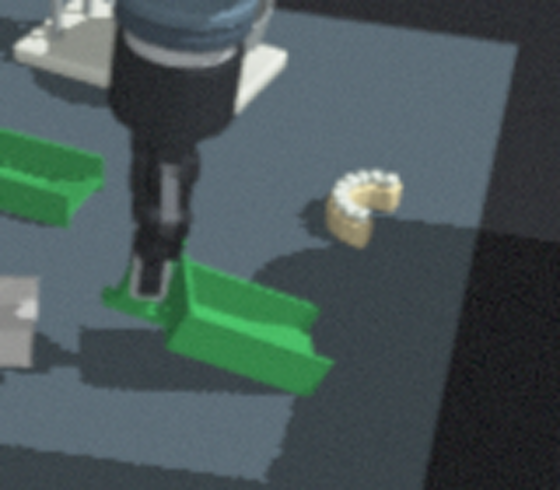

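>>> drive_tool(
  deltas=[
    [[0,0,-0.008],0],
    [[0,0,-0.008],0],
    [[0,0,-0.008],0],
    [[0,0,-0.008],0],
    [[0,0,0],0],
  ],
)

```text
time_s: 26.3
eef_pos: [0.481, 0.1491, 0.036]
eef_rot: [-0.008, 0.986, 0.159, 0.045]
wrist_force: [1.3, 0.4, 0.9]
opening: 0.162
```

```bash
python3 st.py; python3 pic.py d4 290 450 130 270
```

```text
26.3 q [0.048 0.248 1.987 0.035 0.82  1.276] F [1.35 0.39 0.93] T [-0.095  0.094  0.017] open 0.1618
p [0.481  0.1491 0.036 ] toolz [ 0.086  0.03  -0.996] y [ 0.314 -0.949 -0.001] r 0.504 az 0.301 sum 3.055
```

View pics/d4.png

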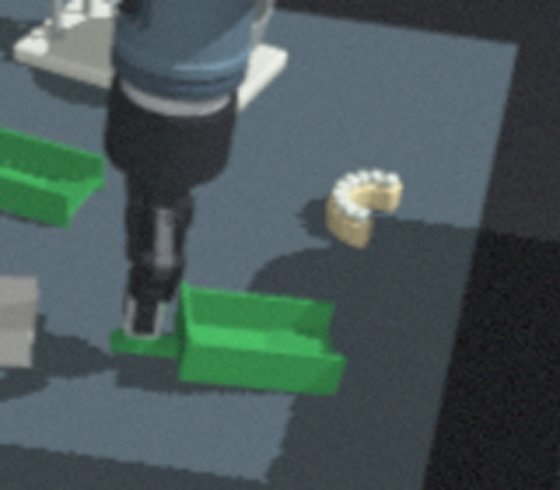

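Nearly flat now, about 5° of tilt left. Lowering the rest of the way, then opening.

>>> drive_tool(
  deltas=[
    [[0,0,-0.006],0],
    [[0,0,-0.006],0],
    [[0,0,-0.004],0],
    [[0,0,0],0],
  ],
)

```text
time_s: 26.75
eef_pos: [0.4806, 0.149, 0.0188]
eef_rot: [-0.008, 0.986, 0.159, 0.044]
wrist_force: [0.6, 0.7, 2.2]
opening: 0.162
```

```bash
python3 st.py; python3 pic.py d5 290 450 130 270
```

```text
26.75 q [0.048 0.283 1.991 0.036 0.782 1.274] F [0.61 0.72 2.25] T [-0.113 -0.045  0.01 ] open 0.1619
p [0.4806 0.149  0.0188] toolz [ 0.085  0.03  -0.996] y [ 0.315 -0.949 -0.001] r 0.503 az 0.301 sum 3.056
```

View pics/d5.png

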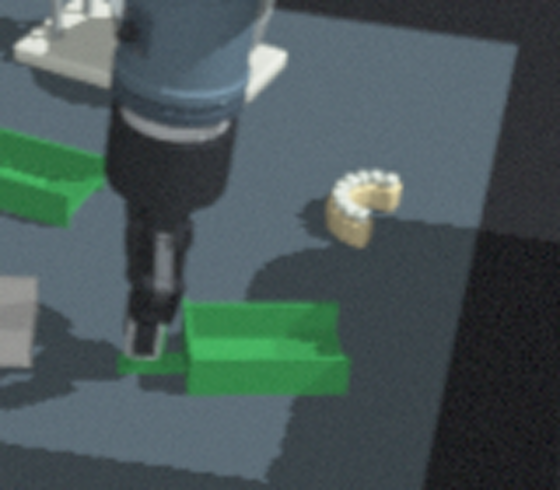

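>>> drive_tool(
  deltas=[
    [[0,0,0],0],
    [[0,0,0],0],
    [[0,0,0],0],
    [[0,0,0],0],
  ],
  gripper=0.6,
)

```text
time_s: 27.2
eef_pos: [0.4781, 0.1489, 0.0177]
eef_rot: [-0.008, 0.986, 0.159, 0.042]
wrist_force: [-0.2, 0.2, 0.1]
opening: 0.597
```

>>> drive_tool(
  deltas=[
    [[-0.001,0,0.01],0],
    [[-0.001,0,0.015],0],
    [[-0.002,0,0.02],0],
    [[-0.002,0,0.03],0],
    [[-0.002,0,0.03],0],
    [[0,0,0.03],0],
    [[0,0,0.03],0],
    [[0,0,0.02],0],
    [[0,0,0],0],
    [[0,0,0],0],
  ],
)

```text
time_s: 28.2
eef_pos: [0.4662, 0.1488, 0.2152]
eef_rot: [-0.008, 0.986, 0.159, 0.043]
wrist_force: [0.2, -0.2, 0.2]
opening: 0.603
```

```bash
python3 st.py
python3 - <<'E'
from h import *
c=camera('top'); s=camera('side'); save(c,'t30'); save(s,'s30')
A=cv2.imread('pics/side0.png').astype(np.float32);B=cv2.imread('pics/s30.png').astype(np.float32)
f=lambda I:(I[:,:,2]-I[:,:,1])
def edge(v,up):
    i=np.nonzero(v>.5)[0]; i=i[0] if up else i[-1]; j=i-1 if up else i+1
    return i+(j-i)*(v[i]-.5)/(v[i]-v[j])
for x0,x1 in((310,316),(312,317)):
    a=np.clip(f(A)[98:135,x0:x1].mean(1),0,None);b=np.clip(f(B)[98:135,x0:x1].mean(1),0,None);a/=a.max();b/=b.max()
    print('sink mm',(edge(b,1)-edge(a,1))*20/6.46,(edge(b,0)-edge(a,0))*20/6.46)
E
```

```text
28.2 q [ 0.049 -0.062  1.9    0.027  1.222  1.291] F [ 0.19 -0.24  0.23] T [-0.052  0.048  0.052] open 0.6034
p [0.4662 0.1488 0.2152] toolz [ 0.082  0.029 -0.996] y [ 0.315 -0.949 -0.002] r 0.489 az 0.309 sum 3.059
sink mm 19.22801286387581 19.471152684979227
sink mm 19.46642076590716 20.053909642127774
```

View pics/s30.png

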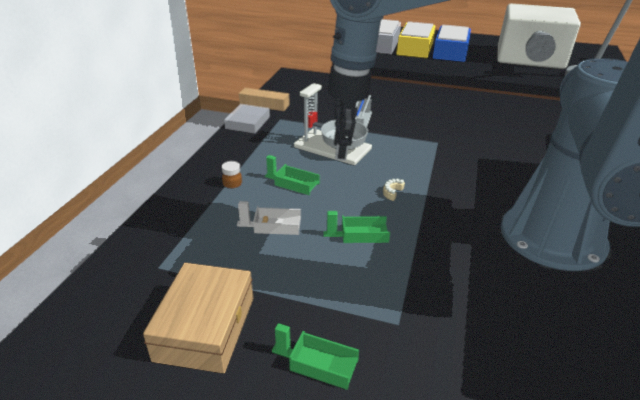

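View pics/t30.png

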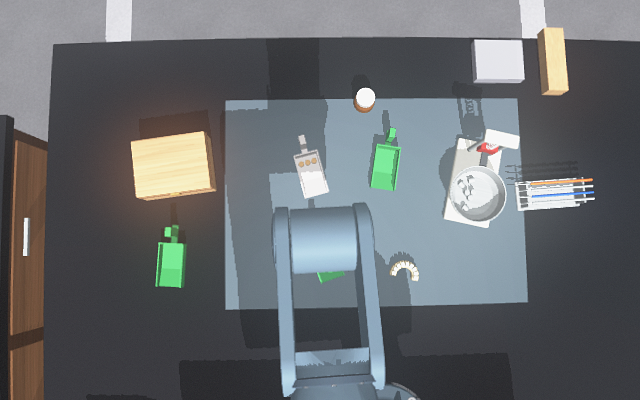

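The side view shows the green scoop standing level and empty at (360,229), with the fingers clear above it. The white scoop is where it was, at (270,219). The pan is down with the pellets in it at (475,193) in the top view.

Run:
```python
from h import *
A=cv2.imread('pics/side0.png')[195:240,230:305].astype(int);B=cv2.imread('pics/s30.png')[195:240,230:305].astype(int)
for I in (A,B):
    m=(I.min(2)>120).astype(np.uint8); print(m.sum(),np.argwhere(m).mean(0))
a=cv2.imread('pics/s30.png')[195:255,310:400]; cv2.imwrite('pics/e.png',cv2.resize(a,None,fx=6,fy=6))
print(get_obs()['dq'].round(4)); print(hand_in())
```

```text
1409 [24.64939674 39.96806246]
1352 [24.70488166 42.03772189]
[ 0.0008  0.0168  0.0111 -0.0019  0.0002 -0.0004]
the job is handed in; nothing more can be done
None
```

I poured the green scoop's pellets into the scale pan, which went down onto its stop. I then stood the scoop upright on the bench and handed the job in at about 28 s. No verdict was reported, so these results are my own readings.

**How it was done:** The moves cannot tilt the tool. I pinched the green scoop by its post and slackened the grip slightly so its own weight swung it mouth-down, with the mouth resting first on the bench and then in the pan. To set it down, I lowered the mouth edge onto the bench, which rotated the scoop back to level, and let go.

**Last checks:**
- **Pan:** the red carriage dropped by about 19.2–20.1 mm against the 17.5 mm needed. It had already read about 19.6 mm just after the pour.
- **Pellets:** they are visible in the pan, and the scoop looks empty. I did not count all six one by one.
- **Green scoop:** it stands level in the side view, released, with the fingers well above it.
- **White scoop:** the camera centroid moved by about 2 pixels, roughly 5 mm. I think that is changed shadows, because its edges looked unmoved.

**What went wrong or is uncertain:**
- **Drop:** the first attempt to slacken the grip dropped the scoop about 40 mm, flat onto the bench. It stayed upright with its pellets inside, and I gripped it again lower on the post.
- **Joint limit:** an early test of tilting at full reach brought joint 3 to 0.303 rad, right beside its 0.30 limit. No reading went past it.
- **Pour condition:** I could not read the pan joint directly. That the pan was on its stop while the scoop was still tipped over it is judged from the pictures.

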